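# Weigh two sample pots and seat the heavier in the stage

### The job

Set the two steel sample pots down gently on opposite pans of the balance, let go and let it settle to see which is heavier. Then take the heavier pot and press it fully home in the socket of the sample stage, upright, without forcing the stage (feel for the socket, its shoe stands a little off to one side), leaving the lighter pot standing on its pan. Let go of everything and do not disturb the other things on the bench.

Things in the scene. Friction and masses are not known exactly. Their poses are not given: they have to be found in the camera images.
- pot_a: steel sample pot, standing; looks just like the other, but their weights differ (2.4 to 3.9 N; the balance shows which is heavier). Origin at the centre of its underside, z up. Round: body 40 mm diameter from 0 to 40 mm height (tapered to 35 mm over the lowest 5 mm), then a tapering shoulder to 44 mm and a plain cap 29 mm in diameter from 44 to 80 mm height, to be gripped there from above
- pot_b: steel sample pot, standing; looks just like the other, but their weights differ (2.4 to 3.9 N; the balance shows which is heavier). Origin at the centre of its underside, z up. Round: body 40 mm diameter from 0 to 40 mm height (tapered to 35 mm over the lowest 5 mm), then a tapering shoulder to 44 mm and a plain cap 29 mm in diameter from 44 to 80 mm height, to be gripped there from above
- balance: equal-arm balance, grey base 130 x 260 mm, 39 mm tall; origin at the centre of its underside, y along the beam towards pan_l, z up. Two upright cheeks (46 x 30 mm over both, 87 mm tall) carry the beam in the middle. It is delicate: never put more than 20 N on it
- pan_l_top (a point): centre of the top face of the balance's pan at its +y end: flat steel disc 96 mm in diameter, 4 mm thick, no rim, 110 mm from the balance's origin. Top 100 mm above the table when level; it moves straight up and down and stays level. With one pot alone its pan sinks 11 mm to its stop, the other rises 11 mm; pans yield to light pressure
- pan_r_top (a point): the same for the like pan at the balance's -y end
- beam (a joint): tilt of the beam, rad, -0.1 to 0.1; 0 is level (empty), positive when pan_l is low, negative when pan_r is low. It springs back to level; with both pots on it settles within a second at 0.03 to 0.1, the heavier pot's pan low
- stage: sample stage: aluminium base 110 (x) by 140 (y) mm, origin at the centre of its underside, z up; fixed to the table. Between two rails along its y slides a grey plastic shoe, 82 (x) by 80 (y) mm, with a round socket in its middle. Never load the stage or shoe with more than 30 N
- stage_mid (a point): point of the stage (not of the shoe) midway along the rails, at the height of the shoe's top face, 52 mm above the table; axes as the stage. The socket's centre is at x = 0 here but anywhere within 18 mm either way along y: where the shoe was left is not reported, find the socket by feel or sight. The shoe is held by 8 N of friction and ends at 19 mm
- stage_floor (a point): point of the stage at the height of the socket's floor, 30 mm above the table. Socket: 42 mm in diameter, 22 mm deep, mouth chamfered 1 mm. The shoe yields downward on springs, 4 N/mm, up to 6 mm. In it a pad 24 mm wide stands with its top 12 mm below the mouth; held by 7 N of friction, it sinks under a firm push and stays down. A pot is fully home when it stands on the floor
- wash_bottle: bystander, leave where it is: white squeeze bottle, 64 mm wide, 200 mm tall with its red cap and bent spout; origin at the centre of its underside
- beaker: bystander, leave where it is: glass beaker, 90 mm wide, 110 mm tall; origin at the centre of its underside
- petri_dish: bystander, leave where it is: closed clear petri dish, 92 mm wide, 15 mm tall; origin at the centre of its underside
- spatula: bystander, leave where it is: steel laboratory spatula lying flat, 170 mm long along its x
- reagent: bystander, leave where it is: amber bottle with cap, 64 mm wide, 130 mm tall; origin at the centre of its underside
- calibration_weight: bystander, leave where it is: small brass knobbed weight, 26 mm wide, 40 mm tall; origin at the centre of its underside
- weighing_dish: bystander, leave where it is: small white bowl, 60 mm wide, 18 mm tall; origin at the centre of its underside
Mind the look-alikes: they are no part of the job. What is shaped like the pot_a but green is not meant.

How it is judged:
On the way:
1. both pots stand released on opposite pans and the balance has settled with the heavier one low (((horizontal distance between pot_b and pan_l_top below 0.04 m and angle between each of pot_b, pot_a's own z axis and vertical below 0.06 rad and z of pot_b in the frame of pan_l_top between -0.004 and 0.004 m and horizontal distance between pot_a and pan_r_top below 0.04 m and z of pot_a in the frame of pan_r_top between -0.004 and 0.004 m and value of joint beam above 0.02 rad) or (horizontal distance between pot_b and pan_r_top below 0.04 m and angle between each of pot_b, pot_a's own z axis and vertical below 0.06 rad and z of pot_b in the frame of pan_r_top between -0.004 and 0.004 m and horizontal distance between pot_a and pan_l_top below 0.04 m and z of pot_a in the frame of pan_l_top between -0.004 and 0.004 m and value of joint beam below -0.02 rad)) and velocity of joint beam between -0.05 and 0.05 rad/s and contact force between each of pot_a, pot_b and the fingers below 0.05 N), for 0.3 s.
At the end, for the whole second after the job is handed in: The heavier pot stands upright (within 3.4 degrees) in the stage's socket with its underside no more than 31.8 mm above the table (1.8 mm off the socket floor); the lighter pot stands upright on either pan, within 40 mm of its centre; both released and at rest (below 20 mm/s) (z of pot_b in the frame of stage below 0.0318 m and x of pot_b in the frame of stage between -0.004 and 0.004 m and y of pot_b in the frame of stage between -0.022 and 0.022 m and angle between pot_b's own z axis and vertical below 0.06 rad and ((horizontal distance between pot_a and pan_l_top below 0.04 m and angle between pot_a's own z axis and vertical below 0.06 rad and z of pot_a in the frame of pan_l_top between -0.004 and 0.004 m) or (horizontal distance between pot_a and pan_r_top below 0.04 m and angle between pot_a's own z axis and vertical below 0.06 rad and z of pot_a in the frame of pan_r_top between -0.004 and 0.004 m)) and linear speed of each of pot_a, pot_b below 0.02 m/s and contact force between each of pot_a, pot_b and the fingers below 0.05 N); the robot touches nothing.
It fails at once if the balance is loaded or knocked with more than 20 N (contact force between balance and anything else above 20 N).
It fails at once if the sample stage is pressed with more than 30 N (contact force between stage and anything else above 30 N).
It fails at once if a pot is tipped by more than 35 degrees (angle between any of pot_a, pot_b's own z axis and vertical above 0.61 rad).
It fails at once if a bystander is moved more than 15 mm (distance of any of wash_bottle, beaker, petri_dish, spatula, reagent, calibration_weight, weighing_dish from where it was at the start of the episode above 0.015 m).
It also fails if it takes over 72 s, if anything falls off the work surface, if the arm or the gripper's body presses on something with over 40 N, if the wrist force passes 120 N, or if a joint passes its speed limit or range.

### The arm

A 6-joint arm with a two-finger parallel gripper is mounted at the origin on the work surface. World frame = base frame: x ahead of the robot, y to its left, z up, the work surface at z = 0. Lengths are in m, angles in rad, forces in N, time in s.
With the tool pointing down it reaches from about 0.3 to 0.75 m from the base axis. Payload 8.5 kg.
Tool frame: the origin (TCP) lies on the centre line of the jaws, within the pads' length; the fingertips stand 8 mm ahead of it and the grasp point (between the pads) lies 11 mm behind it; z points along the fingers, y is the line along which they close (so a half turn about z gives the same grasp; the last joint's range is limited). The gripper opens to 88 mm and grips with 3 to 60 N. Pads are 18 mm wide; open, the fingers measure 123 mm over their backs; the gripper's body (75 mm by 187 mm) begins 45 mm behind the grasp point.
Start: joints at [0.958, 0.381, 1.297, -0, 1.464, -0.215], TCP at [0.213, 0.507, 0.211] pointing down, gripper open.
Joint ranges: [-3.11, 3.11], [-0.89, 2.33], [0.22, 2.48], [-1.42, 4.56], [0.17, 2.85], [-2.88, 2.88]. Speed limits (rad/s): [2.39, 2.39, 3.14, 3.14, 3.14, 3.14].

### API

Orientations are given as [roll, pitch, yaw] about the fixed x, y, z axes, in that order (R = Rz(yaw) Ry(pitch) Rx(roll)).
In Python, from rig import env gives the robot as it stands.
- The arm moves only by the tool arm_command, never from a script. Its argument "steps" is a list of rows, each an object with "angular": the turn, a rotation vector about the tool's x, y, z in shares of pi/2 rad (1.0 is pi/2 rad), a list of three; "dp": the shift along the tool's x, y, z in shares of 1000 mm (1.0 is 1000 mm), a list of three; "gripper": the finger opening in mm, from 0 to 88.1. A call has exactly 10 rows; each row is the pose to reach, as a shift and turn from the pose commanded when the call began, along the tool's axes at that moment; what a row does not reach only later rows make up. A row lasts 1/10 s, in which the tool goes at most 50 mm and 8.59 degrees, less where a joint would pass 70% of its speed; a pose out of reach is approached as far as the arm can. A call with a gripper value outside its range is refused whole. The fingers move at their own pace and stop on an object; "squeeze" is the grip in N (left out, the last holds). Time passes only in rows, so rows that repeat a pose let the fingers close, or fill a call up. It gives the time, the measured TCP pose, the force, the opening and the grip force at its end, in the units of the state.
- env.read_state(): the state, without advancing time (a new reading comes with each control period).
- env.camera(name): name is "scene" or "top" or "wrist"; returns a dict with "color" (420x560x3 uint8, red, green, blue), "fov_y" (degrees; the focal length in pixels is half the picture's height over the tangent of half this angle, whatever the lens; pixels are square), "cx", "cy" (the principal point, pixels), "R" (3x3) and "t" (3): a world point X has camera coordinates R X + t; the wrist camera has in their place "mount" (4x4, takes a point from camera to tool coordinates, whose origin is the TCP and whose axes are the flange's). Camera axes: x right, y down, z forward; pixel columns grow to the right and rows downward; lengths in m; the calibration is good to about 2 mm. A picture is of the moment at which its call begins: read the wrist's pose just before it. There is no depth.
- env.close_job(): hands the job in; it is judged then, once.
Trained networks look in the newest picture that a camera, given by its name, has taken for a name from the list of things; names that differ only in an ending like _2 or _b are one class to them, and where a whole thing is asked for, a point or a joint stands for the part that bears it (a point fixed in the world has none). Each returns a list of dicts, best first, with "score" (0 to 1); they miss things now and then, are a little off and sometimes report something else, mostly with a low value. They report only what shows in the picture. A call takes as long as a camera call. They do not tell look-alikes from the thing itself.
- env.cut_out(camera, label): "pixels" (420x560 bool, what is visible of it) and "rect" ([left, top, width, height] in pixels, round what is visible of it).
The state is a dict: "clock": time; "joints": joint angles; "joint_vel": joint speeds; "joint_efforts": joint torques, N m; "tcp_pos": TCP position; "orientation": TCP orientation; "contact_force": force on the tool from outside, world axes, zero at the start; "wrist_torque": the same for the moment, N m; "gripper_width": opening from 0.0 (shut) to 1.0 (fully open); "finger_force": force on a finger pad.
Only numpy, scipy, OpenCV 4.12 (cv2) and the standard library are available. Lean on these libraries where they do the work, as an engineer would, in place of code of your own. Each camera call takes 0.05 s, during which the arm holds its last target. There are 200 camera calls.

## Working session

There is one attempt and no reset: what is moved stays moved. The work goes in short steps, Python scripts to look and compute and a tool call to move; the robot and the scene stay as the last step left them, time stands still between calls to the robot, and variables do not carry over. Pictures are saved under pics/ and viewed, at most 10 in all, crops included, and the job is handed in when it is done.

Besides the shell and the picture viewer there is one more tool, called after "Emit:" as name([rows], argument=value, ...), one row to a line, values as JSON. arm_command: Moves the arm, as the interface text tells. Its arguments: {"type":"object","properties":{"steps":{"type":"array"},"squeeze":{"type":"number"}},"required":["steps"]}

```bash
mkdir -p pics; ls; cat > h.py <<'E'
import numpy as np, cv2
from rig import env
from scipy.spatial.transform import Rotation as Ro
def K(c):
    f=c["color"].shape[0]/2/np.tan(np.radians(c["fov_y"])/2); return f,c["cx"],c["cy"]
def ray(c,uv):
    f,cx,cy=K(c); d=np.array([(uv[0]-cx)/f,(uv[1]-cy)/f,1.])
    R=np.array(c["R"]);t=np.array(c["t"]); return -R.T@t, R.T@d
def at_z(c,uv,z):
    o,d=ray(c,uv); return o+d*(z-o[2])/d[2]
def proj(c,X):
    f,cx,cy=K(c); p=np.array(c["R"])@np.array(X)+np.array(c["t"]); return np.array([cx+f*p[0]/p[2],cy+f*p[1]/p[2]])
def save(c,n): cv2.imwrite("pics/"+n,c["color"][:,:,::-1])
def wristcam():
    s=env.read_state(); c=env.camera("wrist")
    T=np.eye(4);T[:3,:3]=Ro.from_euler("xyz",s["orientation"]).as_matrix();T[:3,3]=s["tcp_pos"]
    W=np.linalg.inv(T@np.array(c["mount"])); c["R"]=W[:3,:3];c["t"]=W[:3,3]; return c
E
python3 - <<'E'
from h import *
print(env.read_state())
for n in("scene","top"):
    c=env.camera(n);save(c,n+"0.png");print(n,c["fov_y"],c["cx"],c["cy"],-np.array(c["R"]).T@c["t"])
    for l in["pot_a","balance","pan_l_top","stage","stage_mid","wash_bottle","beaker","petri_dish","spatula","reagent","calibration_weight","weighing_dish"]:
        for d in env.cut_out(n,l):
            if d["score"]>.2:
                m=d["pixels"];ys,xs=np.nonzero(m);print(l,round(d["score"],2),d["rect"],xs.mean().round(1),ys.mean().round(1),m.sum())
E
```

```text
pics
{'clock': 0.0, 'joints': array([ 9.57692310e-01,  3.81185221e-01,  1.29826198e+00, -1.55465984e-05,
        1.46354710e+00, -2.15300059e-01]), 'joint_vel': array([ 0.00090346, -0.00071251, -0.00054399, -0.0019158 ,  0.00111297,
        0.0002731 ]), 'joint_efforts': array([ 8.61023636e-05, -4.37925839e+01, -2.24557972e+01,  7.13230530e-02,
        3.52725398e-02, -1.00558862e-04]), 'tcp_pos': array([0.21289057, 0.50679029, 0.21054316]), 'orientation': array([-3.14022007e+00, -2.84349012e-04,  2.74379018e+00]), 'contact_force': array([-0.45445419, -0.03455957,  0.62914522]), 'wrist_torque': array([ 0.02728057, -0.03675586, -0.00076595]), 'finger_force': 0.0, 'gripper_width': 1.0005050244411902}
scene 47.3078800246807 280.66005791019677 209.7953131066374 [ 1.38589351 -0.06222288  0.87603309]
pot_a 0.75 [165.5, 157.1, 16.4, 32.3] 171.3 174.9 337
pot_a 0.72 [202.2, 200.6, 16.2, 29.3] 212.2 214.3 403
pot_a 0.72 [163.0, 230.9, 18.0, 27.9] 171.2 241.7 276
pot_a 0.65 [188.0, 154.3, 15.8, 28.9] 195.5 170.5 290
pot_a 0.62 [206.7, 229.0, 18.3, 33.4] 216.6 245.5 475
pot_a 0.58 [171.5, 188.8
[... 1386 characters left out ...]
7 870
balance 0.54 [234.3, 185.9, 41.8, 11.3] 252.6 190.4 275
pan_l_top 0.98 [199.1, 166.9, 35.9, 30.5] 215.7 181.9 910
pan_l_top 0.71 [398.4, 183.8, 28.0, 28.1] 411.7 197.3 497
stage 0.85 [123.1, 214.0, 57.5, 47.9] 152.1 237.8 1865
stage_mid 0.56 [123.8, 214.8, 56.5, 47.9] 151.7 238.0 1926
wash_bottle 0.81 [96.5, 127.2, 46.2, 42.5] 126.5 148.7 725
beaker 0.64 [353.7, 134.4, 31.0, 31.9] 367.9 151.2 880
petri_dish 0.6 [223.9, 239.8, 30.7, 26.2] 240.9 251.9 743
spatula 0.8 [407.9, 223.9, 30.4, 59.1] 424.2 248.7 889
reagent 0.89 [398.5, 183.4, 28.0, 29.6] 411.8 198.0 523
calibration_weight 0.6 [153.8, 200.2, 7.0, 12.8] 157.4 204.7 56
weighing_dish 0.78 [273.5, 235.7, 22.5, 21.2] 284.2 245.5 311
```

```bash
python3 - <<'E'
import cv2,numpy as np
a=cv2.imread("pics/scene0.png")[135:325,90:540];b=cv2.imread("pics/top0.png")[110:330,80:450]
a=cv2.resize(a,(800,338),interpolation=3);b=cv2.resize(b,(800,476),interpolation=3)
cv2.imwrite("pics/a.png",a);cv2.imwrite("pics/b.png",b)
E
```

```text
(no output)
```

View pics/a.png

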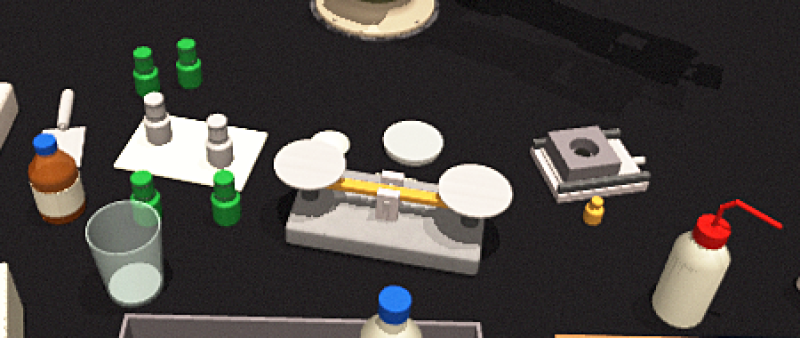

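View pics/b.png

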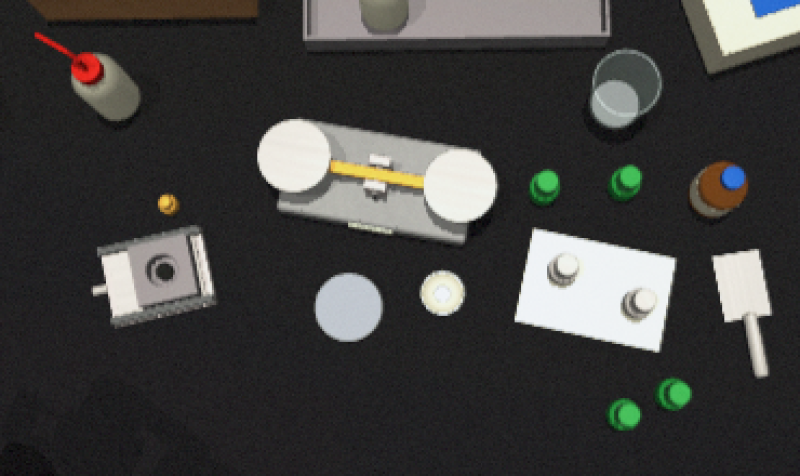

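The scene picture shows the two steel pots on a white sheet, with four green look-alikes around them. The top picture puts the pots at about (343,231) and (378,248), the pans at (216,182) and (293,196), and the socket at (155,235).

```bash
python3 - <<'E'
from h import *
t=env.camera("top");s=env.camera("scene")
for n,c,uv,z in[("p1 top",t,(342.7,231.2),.08),("p2 top",t,(377.9,248.3),.08),("p1 sc",s,(90+154*.5625,135+98*.5625),.08),("p2 sc",s,(90+217*.5625,135+120*.5625),.08),
 ("socket",t,(155.4,235.3),.052),("sock sc",s,(90+585*.5625,135+148*.5625),.052)]: print(n,at_z(c,uv,z).round(4))
# pans: ellipse fit of masks
for n,c in(("top",t),("scene",s)):
    g=cv2.cvtColor(c["color"],cv2.COLOR_RGB2GRAY)
    for d in env.cut_out(n,"pan_l_top")[:4]:
        k,_=cv2.findContours(d["pixels"].astype(np.uint8),0,2);k=max(k,key=cv2.contourArea)
        e=cv2.fitEllipse(k);print("pan",n,round(d["score"],2),e,at_z(c,e[0],.1).round(4))
    for l in["petri_dish","weighing_dish","calibration_weight","stage","balance","reagent","beaker","wash_bottle"]:
        for d in env.cut_out(n,l)[:1]:
            ys,xs=np.nonzero(d["pixels"]);print(l,n,at_z(c,(xs.mean(),ys.mean()),.02).round(3))
# pan edges by hough-like threshold
for n,c,p in(("top",t,(293,196)),("top",t,(215.7,181.9)),("scene",s,(90+310*.5625,135+165*.5625)),("scene",s,(90+475*.5625,135+190*.5625))):
    print(n,p,at_z(c,p,.1).round(4))
m=[d for d in env.cut_out("top","stage")][0]["pixels"].astype(np.uint8)
k,_=cv2.findContours(m,0,2);r=cv2.boxPoints(cv2.minAreaRect(max(k,key=cv2.contourArea)));print([at_z(t,q,.03).round(3) for q in r])
m=[d for d in env.cut_out("top","balance")][0]["pixels"].astype(np.uint8)
w=wristcam();save(w,"w0.png");print("wrist sees",at_z(w,(280,210),0))
E
```

```text
p1 top [ 0.4531 -0.2381  0.08  ]
p2 top [ 0.4037 -0.3351  0.08  ]
p1 sc [ 0.3969 -0.3364  0.08  ]
p2 sc [ 0.4441 -0.2369  0.08  ]
socket [0.4516 0.2957 0.052 ]
sock sc [0.4543 0.2995 0.052 ]
pan top 0.87 ((215.4187469482422, 182.37164306640625), (31.883352279663086, 33.489253997802734), 46.159576416015625) [0.5938 0.1184 0.1   ]
pan top 0.41 ((123.2276611328125, 146.56849670410156), (21.25529670715332, 52.768280029296875), 125.55049896240234) [0.7015 0.3819 0.1   ]
pan top 0.25 ((157.58290100097656, 204.78347778320312), (7.154758930206299, 9.145214080810547), 103.09577178955078) [0.5319 0.2802 0.1   ]
petri_dish top [0.403 0.052 0.02 ]
calibration_weight top [0.546 0.299 0.02 ]
stage top [0.449 0.312 0.02 ]
balance top [0.577 0.016 0.02 ]
reagent top [ 0.558 -0.451  0.02 ]
beaker top [ 0.7   -0.328  0.02 ]
wash_bottle top [0.714 0.391 0.02 ]
pan scene 0.72 ((356.1791076660156, 241.6202392578125), (27.891489028930664, 40.50244140625), 100.67430877685547) [0.5952 0.1156 0.1   ]
petri_dish scene [0.414 0.051 0.02 ]
weighing_dish scene [ 0.41 -0.07  0.02]
calibration_weight scene [0.551 0.297 0.02 ]
stage scene [0.452 0.309 0.02 ]
reagent scene [ 0.518 -0.464  0.02 ]
beaker scene [ 0.641 -0.336  0.02 ]
wash_bottle scene [0.649 0.411 0.02 ]
top (293, 196) [ 0.5519 -0.0995  0.1   ]
top (215.7, 181.9) [0.5952 0.1177 0.1   ]
scene (264.375, 227.8125) [ 0.556  -0.0978  0.1   ]
scene (357.1875, 241.875) [0.5959 0.1179 0.1   ]
[array([0.486, 0.406, 0.03 ]), array([0.518, 0.253, 0.03 ]), array([0.408, 0.226, 0.03 ]), array([0.376, 0.378, 0.03 ])]
wrist sees [0.24883095 0.49106373 0.        ]
```

The manual's scale: shifts go in shares of 1000 mm and turns go in shares of pi/2 rad. Converting my numbers, -253 mm / 1000 = -0.253, -118 mm / 1000 = -0.118, -0.398 rad / 1.5708 = -0.2534.

Emit:
arm_command([
  {"angular": [0,0,-0.2534],"dp": [-0.253,-0.118,0],"gripper": 60},
  {"angular": [0,0,-0.2534],"dp": [-0.253,-0.118,0],"gripper": 60},
  {"angular": [0,0,-0.2534],"dp": [-0.253,-0.118,0],"gripper": 60},
  {"angular": [0,0,-0.2534],"dp": [-0.253,-0.118,0],"gripper": 60},
  {"angular": [0,0,-0.2534],"dp": [-0.253,-0.118,0],"gripper": 60},
  {"angular": [0,0,-0.2534],"dp": [-0.253,-0.118,0],"gripper": 60},
  {"angular": [0,0,-0.2534],"dp": [-0.253,-0.118,0],"gripper": 60},
  {"angular": [0,0,-0.2534],"dp": [-0.253,-0.118,0],"gripper": 60},
  {"angular": [0,0,-0.2534],"dp": [-0.253,-0.118,0],"gripper": 60},
  {"angular": [0,0,-0.2534],"dp": [-0.253,-0.118,0],"gripper": 60},
])

```text
clock: 3.45
tcp_pos: [0.3998, 0.3011, 0.2112]
orientation: [3.141, 0.0, -3.14]
contact_force: [0.3, -0.8, 0.5]
gripper_width: 0.682
finger_force: 0.0
```

```bash
python3 - <<'E'
from h import *
s=env.read_state();print(s["clock"],s["tcp_pos"],s["orientation"],s["joints"].round(3))
w=wristcam();save(w,"w1.png");print(w["mount"],w["fov_y"],-w["R"].T@w["t"])
print(proj(w,[.4525,.297,.052]))
E
```

```text
3.45 [0.39979789 0.30111783 0.21124813] [ 3.14149062e+00  3.26474862e-05 -3.13952876e+00] [ 0.409  0.294  1.43   0.     1.418 -1.164]
[[-1.40833865e-03 -9.55380861e-01 -2.95373370e-01  7.64657088e-02]
 [ 9.99998476e-01 -1.04078657e-03 -1.40157841e-03  3.35180843e-04]
 [ 1.03162055e-03 -2.95374894e-01  9.55380871e-01 -1.73260306e-01]
 [ 0.00000000e+00  0.00000000e+00  0.00000000e+00  1.00000000e+00]] 70.29944782091178 [0.32332603 0.3012775  0.38450597]
[277.05451599 233.41424115]
```

View pics/w1.png

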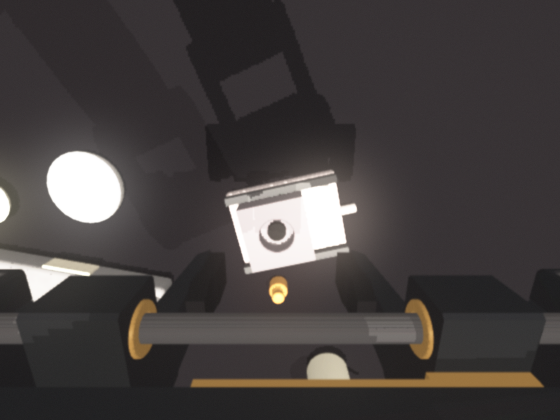

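The wrist picture shows the stage with its socket at about (277,232); I had predicted (277,233). I'll zoom in for the exact mouth edge.

```bash
python3 - <<'E'
import cv2
from h import *
a=cv2.imread("pics/w1.png")
b=cv2.resize(a[165:280,215:365],(800,613)[:1]+(600,),interpolation=cv2.INTER_CUBIC)
w=wristcam()
sx,sy=800/150,600/115
def dr(X,col):
    p=proj(w,X);cv2.circle(b,(int((p[0]-215+.5)*sx),int((p[1]-165+.5)*sy)),1,col,-1)
c=np.array([.4525,.297])
for t in np.linspace(0,6.28,60): dr([c[0]+.021*np.cos(t),c[1]+.021*np.sin(t),.052],(0,0,255))
yaw=.2;ax=np.array([np.cos(yaw),np.sin(yaw)]);ay=np.array([-ax[1],ax[0]])
for u in np.linspace(-1,1,60):
  for X in(c+ax*.041*u+ay*.04,c+ax*.041*u-ay*.04,c+ay*.04*u+ax*.041,c+ay*.04*u-ax*.041): dr([*X,.052],(0,255,0))
cv2.imwrite("pics/w1z.png",b)
E
```

```text
(no output)
```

View pics/w1z.png

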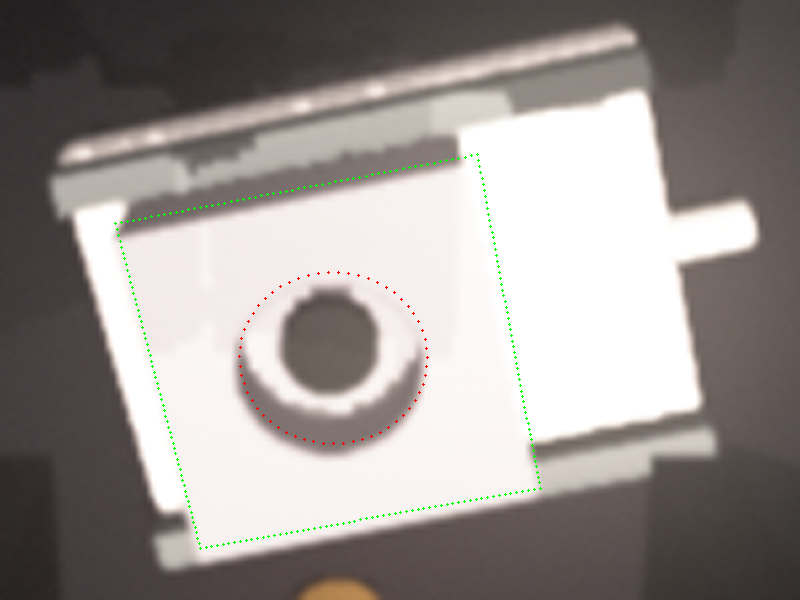

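The overlay (red circle, green shoe) sits about 2.5 mm short in x and 1 mm over in y. That puts the socket at about (0.455, 0.296) with the stage yaw near 0.2. Next I move over to look at the pots.

Scaled: -580 mm / 1000 = -0.58.

Emit:
arm_command([
  {"angular": [0,0,0],"dp": [0,-0.58,0],"gripper": 60},
  {"angular": [0,0,0],"dp": [0,-0.58,0],"gripper": 60},
  {"angular": [0,0,0],"dp": [0,-0.58,0],"gripper": 60},
  {"angular": [0,0,0],"dp": [0,-0.58,0],"gripper": 60},
  {"angular": [0,0,0],"dp": [0,-0.58,0],"gripper": 60},
  {"angular": [0,0,0],"dp": [0,-0.58,0],"gripper": 60},
  {"angular": [0,0,0],"dp": [0,-0.58,0],"gripper": 60},
  {"angular": [0,0,0],"dp": [0,-0.58,0],"gripper": 60},
  {"angular": [0,0,0],"dp": [0,-0.58,0],"gripper": 60},
  {"angular": [0,0,0],"dp": [0,-0.58,0],"gripper": 60},
])

```text
clock: 4.55
tcp_pos: [0.4005, -0.2014, 0.2114]
orientation: [-3.141, 0.001, -3.141]
contact_force: [0.7, -0.7, 0.4]
gripper_width: 0.684
finger_force: 0.0
```

```bash
python3 - <<'E'
from h import *
s=env.read_state();print(s["clock"],s["tcp_pos"],s["orientation"],s["joints"].round(3))
w=wristcam();save(w,"w2.png")
for d in env.cut_out("wrist","pot_a"):
    print(round(d["score"],2),d["rect"])
b=w["color"][:,:,::-1].copy()
def dr(X,col):
    p=proj(w,X);cv2.circle(b,(int(round(p[0])),int(round(p[1]))),1,col,-1)
for c in([.4485,-.2375],[.400,-.336]):
  for t in np.linspace(0,6.28,40):
    dr([c[0]+.0145*np.cos(t),c[1]+.0145*np.sin(t),.08],(0,0,255)); dr([c[0]+.02*np.cos(t),c[1]+.02*np.sin(t),.04],(0,255,0))
cv2.imwrite("pics/w2z.png",cv2.resize(b,(800,600),interpolation=3))
E
```

```text
4.55 [ 0.40048101 -0.20136377  0.21139772] [-3.14129765e+00  6.16234783e-04 -3.14069432e+00] [-0.731  0.201  1.559  0.     1.38  -2.303]
0.89 [76.2, 59.2, 69.7, 41.4]
0.75 [235.0, 206.5, 35.9, 45.8]
0.69 [92.0, 269.4, 31.3, 6.1]
0.62 [255.0, 280.9, 32.0, 34.0]
0.61 [138.0, 169.8, 47.0, 44.4]
0.59 [143.9, 26.6, 55.8, 52.6]
0.33 [357.2, 175.7, 47.0, 47.0]
```

View pics/w2z.png

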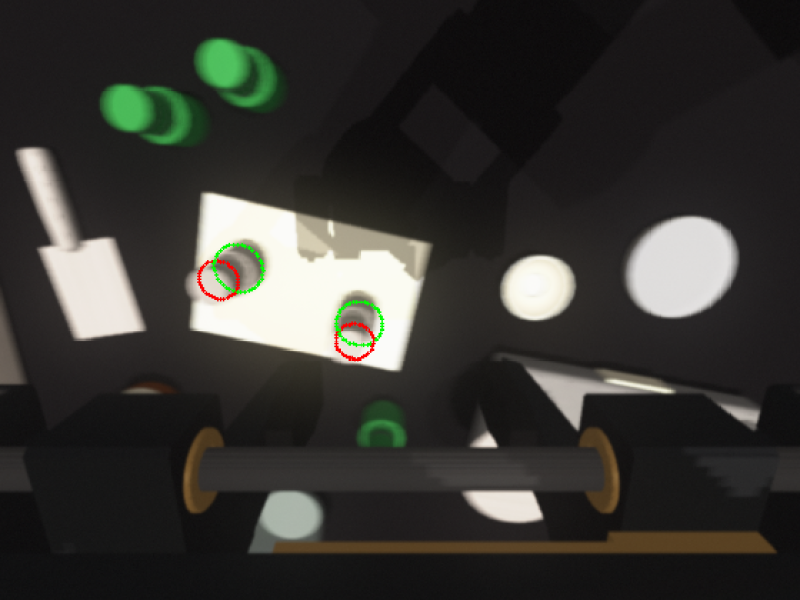

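The picture was taken while the arm was still moving. It shows the steel pots at about (215,275) and (353,335), slightly left of my predictions. I'll settle the arm and look again.

Scaled: -70 mm / 1000 = -0.07, 20 mm / 1000 = 0.02.

Emit:
arm_command([
  {"angular": [0,0,0],"dp": [0.02,-0.07,0],"gripper": 60},
  {"angular": [0,0,0],"dp": [0.02,-0.07,0],"gripper": 60},
  {"angular": [0,0,0],"dp": [0.02,-0.07,0],"gripper": 60},
  {"angular": [0,0,0],"dp": [0.02,-0.07,0],"gripper": 60},
  {"angular": [0,0,0],"dp": [0.02,-0.07,0],"gripper": 60},
  {"angular": [0,0,0],"dp": [0.02,-0.07,0],"gripper": 60},
  {"angular": [0,0,0],"dp": [0.02,-0.07,0],"gripper": 60},
  {"angular": [0,0,0],"dp": [0.02,-0.07,0],"gripper": 60},
  {"angular": [0,0,0],"dp": [0.02,-0.07,0],"gripper": 60},
  {"angular": [0,0,0],"dp": [0.02,-0.07,0],"gripper": 60},
])

```text
clock: 5.65
tcp_pos: [0.3807, -0.2697, 0.2112]
orientation: [3.142, 0.0, -3.141]
contact_force: [-0.5, 0.3, -0.6]
gripper_width: 0.679
finger_force: 0.0
```

```bash
python3 - <<'E'
from h import *
s=env.read_state();print(s["clock"],s["tcp_pos"],s["orientation"])
w=wristcam();save(w,"w3.png")
print([ (round(d["score"],2),d["rect"]) for d in env.cut_out("wrist","pot_a")])
b=w["color"][:,:,::-1].copy()
b=cv2.resize(b,None,fx=4,fy=4,interpolation=2)
def dr(X,col):
    p=proj(w,X);cv2.circle(b,(int(round(p[0]*4+1.5)),int(round(p[1]*4+1.5))),1,col,-1)
P=[[.4485,-.2375],[.400,-.336]]
for c in P:
  for t in np.linspace(0,6.28,40):
    dr([c[0]+.0145*np.cos(t),c[1]+.0145*np.sin(t),.08],(0,0,255)); dr([c[0]+.02*np.cos(t),c[1]+.02*np.sin(t),.04],(0,200,0))
u=np.mean([proj(w,[*c,.06]) for c in P],0);x,y=(u*4).astype(int);print(u, x-400,y-300, proj(w,[.41,-.336,.08])-proj(w,[.4,-.336,.08]),proj(w,[.4,-.326,.08])-proj(w,[.4,-.336,.08]))
cv2.imwrite("pics/w3z.png",b[max(0,y-300):y+300,max(0,x-400):x+400])
E
```

```text
5.65 [ 0.38071725 -0.26968783  0.21116603] [ 3.14158147e+00  7.69335147e-07 -3.14136291e+00]
[(0.97, [217.8, 49.2, 41.5, 46.8]), (0.95, [302.5, 294.6, 31.9, 53.8]), (0.88, [203.9, 188.2, 36.4, 43.9]), (0.82, [153.7, 82.0, 56.0, 37.5]), (0.69, [227.9, 296.6, 28.7, 56.2]), (0.64, [289.8, 219.7, 36.4, 53.1])]
[264.97412908 228.16393899] 659 612 [0.57803551 8.8307279 ] [ 9.34107588e+00 -7.64026566e-03]
```

View pics/w3z.png

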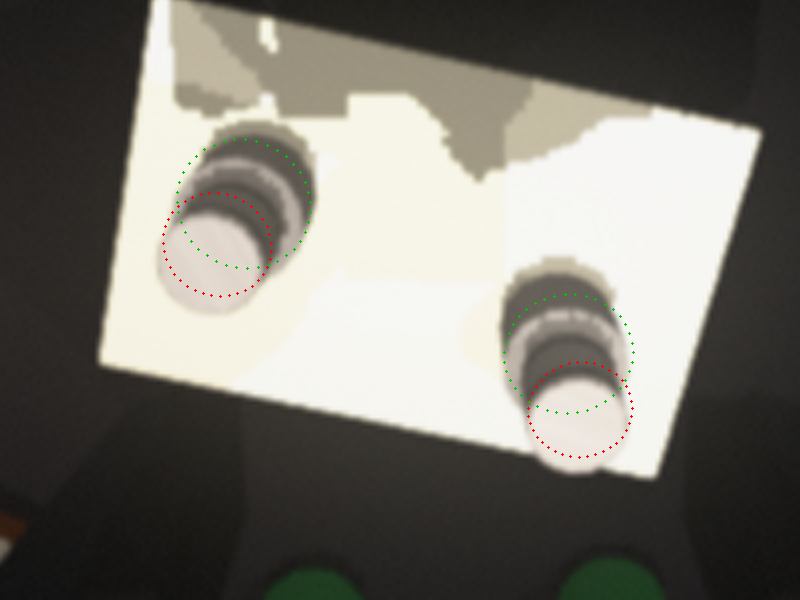

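Both cap tops lie 4–5 mm further in +x than drawn, which agrees with the top camera: p1 (0.4525,-0.238), p2 (0.4045,-0.337). Now I grasp p1.

Scaled: 156 mm / 1000 = 0.156, 130 mm / 1000 = 0.13.

Emit:
arm_command([
  {"angular": [0,0,0],"dp": [-0.04,0.018,0.01],"gripper": 60},
  {"angular": [0,0,0],"dp": [-0.072,0.032,0.03],"gripper": 60},
  {"angular": [0,0,0],"dp": [-0.072,0.032,0.06],"gripper": 60},
  {"angular": [0,0,0],"dp": [-0.072,0.032,0.095],"gripper": 60},
  {"angular": [0,0,0],"dp": [-0.072,0.032,0.13],"gripper": 60},
  {"angular": [0,0,0],"dp": [-0.072,0.032,0.156],"gripper": 60},
  {"angular": [0,0,0],"dp": [-0.072,0.032,0.156],"gripper": 60},
  {"angular": [0,0,0],"dp": [-0.072,0.032,0.156],"gripper": 40},
  {"angular": [0,0,0],"dp": [-0.072,0.032,0.156],"gripper": 20},
  {"angular": [0,0,0],"dp": [-0.072,0.032,0.156],"gripper": 20},
], squeeze=25)

```text
clock: 6.75
tcp_pos: [0.4533, -0.2382, 0.0565]
orientation: [-3.14, 0.002, -3.141]
contact_force: [-0.6, -0.8, 0.8]
gripper_width: 0.434
finger_force: 0.0
```

Scaled: -145 mm / 1000 = -0.145, -120 mm / 1000 = -0.12.

Emit:
arm_command([
  {"angular": [0,0,0],"dp": [0,0,0],"gripper": 20},
  {"angular": [0,0,0],"dp": [0,0,0],"gripper": 20},
  {"angular": [0,0,0],"dp": [0,0,0],"gripper": 20},
  {"angular": [0,0,0],"dp": [0,0,0],"gripper": 20},
  {"angular": [0,0,0],"dp": [0,0,0],"gripper": 20},
  {"angular": [0,0,0],"dp": [0,0,-0.01],"gripper": 20},
  {"angular": [0,0,0],"dp": [0,0,-0.04],"gripper": 20},
  {"angular": [0,0,0],"dp": [0,0,-0.08],"gripper": 20},
  {"angular": [0,0,0],"dp": [0,0,-0.12],"gripper": 20},
  {"angular": [0,0,0],"dp": [0,0,-0.145],"gripper": 20},
])

```text
clock: 7.75
tcp_pos: [0.453, -0.238, 0.2037]
orientation: [-3.139, 0.003, -3.141]
contact_force: [0.2, -0.6, -0.2]
gripper_width: 0.228
finger_force: 0.0
```

```bash
python3 - <<'E'
from h import *
s=env.read_state();print(s["clock"],s["tcp_pos"],s["orientation"],s["gripper_width"]*88.1,s["finger_force"],s["contact_force"],s["joints"].round(2))
E
```

```text
7.75 [ 0.45302009 -0.23802701  0.20366728] [-3.13896400e+00  2.91803588e-03 -3.14132695e+00] 20.066088897116618 0.0 [ 0.15383932 -0.60772904 -0.20256369] [-0.72  0.32  1.42 -0.    1.4  -2.29]
```

```bash
python3 - <<'E'
from h import *
w=wristcam();save(w,"w4.png");t=env.camera("top");save(t,"t4.png");s=env.camera("scene")
for n in("wrist","top","scene"): print(n,[ (round(d["score"],2),d["rect"]) for d in env.cut_out(n,"pot_a")])
a=w["color"][:,:,::-1]
b=cv2.resize(t["color"][210:280,310:410,::-1],(400,280),interpolation=3);c=cv2.resize(s["color"][170:240,150:250,::-1],(400,280),interpolation=3)
cv2.imwrite("pics/v4.png",np.vstack([cv2.resize(a[100:],(400,228))[:, :].repeat(2,1)[:, :800] if 0 else np.hstack([cv2.resize(a,(400,300)),np.zeros((300,400,3),np.uint8)]),np.hstack([b,c])]))
E
```

```text
wrist [(0.96, [184.4, 0.0, 44.9, 24.2]), (0.94, [162.6, 129.0, 51.4, 37.1]), (0.94, [199.4, 250.1, 32.2, 28.2]), (0.94, [281.3, 249.6, 24.3, 54.3]), (0.85, [104.4, 1.6, 68.7, 50.4]), (0.67, [262.3, 165.8, 38.4, 42.6])]
top [(0.73, [366.7, 245.2, 15.8, 14.7]), (0.58, [359.7, 295.1, 16.3, 15.2]), (0.54, [381.4, 287.3, 17.5, 10.7])]
scene [(0.9, [171.9, 188.6, 15.3, 30.2]), (0.79, [206.4, 229.0, 18.0, 35.9]), (0.65, [163.3, 230.0, 17.1, 25.5]), (0.63, [166.5, 158.8, 13.2, 29.9]), (0.62, [205.8, 200.1, 14.5, 30.6]), (0.55, [187.9, 155.4, 13.0, 28.0])]
```

View pics/v4.png

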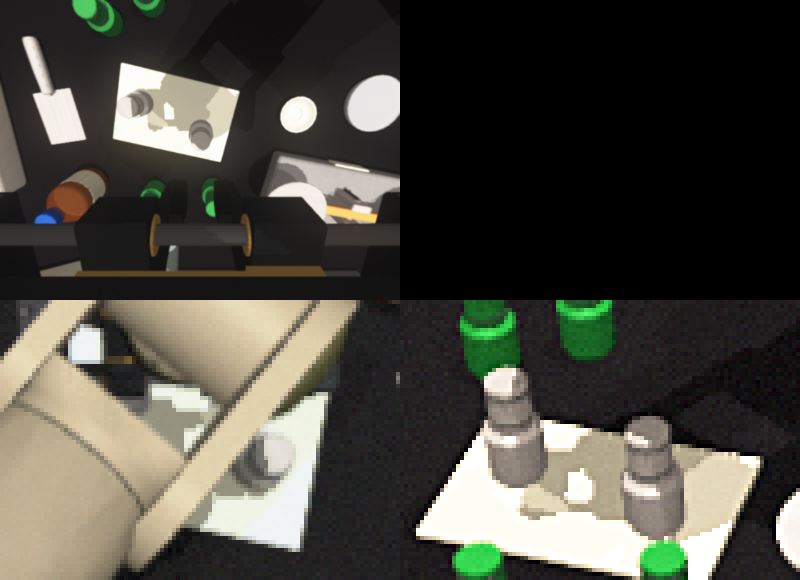

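```bash
python3 - <<'E'
from h import *
w=wristcam()
print("pred cap top",proj(w,[.4525,-.238,.08]),"body",proj(w,[.4525,-.238,.0]), "tips", proj(w,[.453,-.228,.196]),proj(w,[.453,-.248,.196]))
print(at_z(w,(281,180),.08))
s=env.camera("scene")
for z in(.08,0): print("scene pred",proj(s,[.4525,-.238,z]),proj(s,[.4045,-.337,z]))
for n,c in(("scene",s),("wrist",w)):
  for d in env.cut_out(n,"pot_a"):
    ys,xs=np.nonzero(d["pixels"]); col=c["color"][d["pixels"]].mean(0)
    if col[1]<col[0]+15: print(n,d["rect"],xs.mean(),ys.mean(),[ (y,xs[ys==y].min(),xs[ys==y].max()) for y in range(ys.min(),ys.max()+1,3)])
g=cv2.cvtColor(w["color"],6);print(g[155:215:3,255:306:3])
E
```

```text
pred cap top [279.67215265 199.74460488] body [279.78881116 183.77242606] tips [294.94434392 246.32467323] [263.73304616 246.36983126]
[ 0.43227037 -0.23664099  0.08      ]
scene pred [211.22545028 204.58952315] [175.89137267 191.90688318]
scene pred [213.48916744 227.47288928] [179.4999171  214.66664261]
scene [203.9, 201.3, 14.1, 32.2] 212.3113924050633 214.15949367088606 [(199, np.int64(208), np.int64(214)), (202, np.int64(206), np.int64(216)), (205, np.int64(206), np.int64(217)), (208, np.int64(206), np.int64(217)), (211, np.int64(206), np.int64(219)), (214, np.int64(205), np.int64(220)), (217, np.int64(205), np.int64(220)), (220, np.int64(206), np.int64(220)), (223, np.int64(206), np.int64(220)), (226, np.int64(207), np.int64(219)), (229, np.int64(213), np.int64(213))]
scene [171.7, 189.0, 15.7, 30.6] 178.01272264631044 202.01017811704835 [(187, np.int64(174), np.int64(180)), (190, np.int64(171), np.int64(182)), (193, np.int64(171), np.int64(182)), (196, np.int64(172), np.int64(183)), (199, np.int64(172), np.int64(185)), (202, np.int64(171), np.int64(186)), (205, np.int64(171), 
[... 2027 characters left out ...]
220 136 128 100 102  98  99  95  99  97 121 126 199 208 208]
 [251 251 248 131 115 104 123 133 134 133 128 101 100 123 192 209 208]
 [251 251 247 132 112 134 137 136 133 132 134 132 102 122 180 208 208]
 [251 251 249 182 131 135 135 136 135 134 134 133 125 119 187 234 236]
 [251 251 251 206 138 137 136 136 134 133 134 134 134 129 242 253 253]
 [251 251 251 248 139 140 139 138 137 136 134 133 132 220 253 253 253]
 [251 251 252 253 213 139 136 139 139 138 136 135 135 250 253 253 253]
 [251 251 253 253 235 207 137 135 136 136 137 136 162 253 253 253 253]
 [251 253 253 253 251 237 235 173 135 136 134 147 248 253 253 253 253]
 [251 253 253 252 252 250 237 237 171 165 208 249 252 253 253 253 253]]
```

The pot still stands exactly where I predicted, so the lift probably began before the grip had built up. I'll descend again and check the grip before lifting.

Scaled: 146 mm / 1000 = 0.146, 120 mm / 1000 = 0.12.

Emit:
arm_command([
  {"angular": [0,0,0],"dp": [0,0,0],"gripper": 56},
  {"angular": [0,0,0],"dp": [0,0,0.02],"gripper": 56},
  {"angular": [0,0,0],"dp": [0,0,0.04],"gripper": 56},
  {"angular": [0,0,0],"dp": [0,0,0.06],"gripper": 56},
  {"angular": [0,0,0],"dp": [0,0,0.09],"gripper": 56},
  {"angular": [0,0,0],"dp": [0,0,0.12],"gripper": 56},
  {"angular": [0,0,0],"dp": [0,0,0.146],"gripper": 56},
  {"angular": [0,0,0],"dp": [0,0,0.146],"gripper": 20},
  {"angular": [0,0,0],"dp": [0,0,0.146],"gripper": 20},
  {"angular": [0,0,0],"dp": [0,0,0.146],"gripper": 20},
], squeeze=30)

```text
clock: 9.25
tcp_pos: [0.4533, -0.2383, 0.0555]
orientation: [-3.14, 0.002, -3.141]
contact_force: [0.6, -0.8, -0.7]
gripper_width: 0.385
finger_force: 0.0
```

Emit:
arm_command([
  {"angular": [0,0,0],"dp": [0,0,0],"gripper": 20},
  {"angular": [0,0,0],"dp": [0,0,0],"gripper": 20},
  {"angular": [0,0,0],"dp": [0,0,0],"gripper": 20},
  {"angular": [0,0,0],"dp": [0,0,0],"gripper": 20},
  {"angular": [0,0,0],"dp": [0,0,0],"gripper": 20},
  {"angular": [0,0,0],"dp": [0,0,0],"gripper": 20},
  {"angular": [0,0,0],"dp": [0,0,0],"gripper": 20},
  {"angular": [0,0,0],"dp": [0,0,0],"gripper": 20},
  {"angular": [0,0,0],"dp": [0,0,0],"gripper": 20},
  {"angular": [0,0,0],"dp": [0,0,0],"gripper": 20},
])

```text
clock: 10.25
tcp_pos: [0.4536, -0.2383, 0.0567]
orientation: [-3.139, 0.003, -3.141]
contact_force: [-2.2, 4.0, 15.6]
gripper_width: 0.229
finger_force: 8.1
```

```bash
python3 - <<'E'
from h import *
s0=env.read_state();print(s0["tcp_pos"],s0["contact_force"],s0["finger_force"],s0["wrist_torque"],s0["joints"])
w=wristcam();s=env.camera("scene")
a=w["color"][150:400,120:440,::-1];c=s["color"][165:245,160:260,::-1]
cv2.imwrite("pics/v5.png",np.vstack([cv2.resize(a,(800,600)),])); 
o=np.hstack([cv2.resize(a,(420,328)),cv2.resize(c,(380,328),interpolation=3)])
for z in(.08,.04): print(proj(w,[.4525,-.238,z]))
cv2.imwrite("pics/v5.png",o)
E
```

```text
[ 0.45364143 -0.2383062   0.05667642] [-2.20087533  3.98334855 15.64150313] 8.072983548045158 [ 0.56709224  0.34836512 -0.04233405] [-7.15161098e-01  4.87180818e-01  1.63033967e+00  2.20535312e-04
  1.01972035e+00 -2.28641937e+00]
[280.75532761 262.32076167]
[280.91778149 235.45724523]
```

View pics/v5.png

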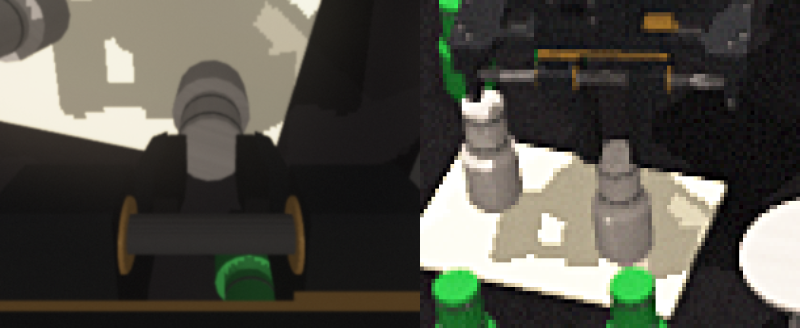

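```bash
python3 - <<'E'
from h import *
w=wristcam();s=env.camera("scene")
for x in(.4446,.4536,.4626):
  for z in(.0487,.0677): print(x,z,proj(w,[x,-.2483,z]).round(1),proj(s,[x,-.2483,z]).round(1))
print("cap",[proj(w,[.4525+d,-.238,.08]).round(1) for d in(-.0145,0,.0145)],"cap20",[proj(w,[.4325+d,-.238,.08]).round(1) for d in(-.0145,0,.0145)])
g=cv2.cvtColor(w["color"],6)
for r in range(195,300,5): print(r,g[r,232:330:4])
E
```

```text
0.4446 0.0487 [265.  229.1] [208.6 211.7]
0.4446 0.0677 [263.3 240.5] [208.  206.1]
0.4536 0.0487 [265.2 241.9] [208.1 214. ]
0.4536 0.0677 [263.5 254.5] [207.5 208.4]
0.4626 0.0487 [265.4 254.4] [207.7 216.3]
0.4626 0.0677 [263.8 268.1] [207.1 210.7]
cap [array([280.7, 238.1]), array([280.8, 262.3]), array([280.8, 285.3])] cap20 [array([280.7, 202.4]), array([280.7, 228.5]), array([280.8, 253.3])]
195 [141 142 141 141 141 140 141 139 140 139 137 130 126 125 138 139 138 140
 140 138 140 140 141 140 140]
200 [143 141 141 141 140 142 140 140 131  84  79  77  77  77  75  77 124 140
 139 138 139 139 138 139 138]
205 [142 142 142 141 141 141 140 125  78  79  78  79  78  78  76  78  75  87
 140 138 139 139 138 138 138]
210 [141 141 141 141 140 141 139  76  80  82  96 100 100 101  89  80  76  73
 123 138 139 140 139 138 138]
215 [143 142 142 141 140 140 102  83 104 106 103 104 104 101 102 101 100  79
  76 139 138 138 138 138 138]
220 [141 141 142 142 141 140  85 103 102 102  97  83  80  83  93 101 101 101
  91 132 138 137 138 140 138]
225 [141 141 142 141 140 134 100 102  95  62  74  80  77
[... 798 characters left out ...]
]
265 [ 37  35  35  34  32  29  28  29 107 107 106 104 103 103 104 101 101  30
  22  24  22  23  24  24  24]
270 [ 33  33  33  31  29  27  28  28 103 104 104 107 106 105 106 105 101  30
  21  23  23  23  22  23  23]
275 [ 32  31  29  28  28  27  26  25 103 103 103 102 103 103 103 106 106  26
  20  20  22  22  22  22  22]
280 [ 29  29  27  27  25  24  26  24 100 101 102 102 103 104 103 102  99  23
  21  21  20  21  20  20  20]
285 [ 29  27  26  24  25  24  23  23  31  61  90 100 101 101  91  46  28  20
  21  20  20  20  17  18  21]
290 [26 25 25 25 23 22 22 20 30 30 29 29 29 29 29 29 29 19 19 18 18 20 16 19
 18]
295 [24 25 23 22 22 22 21 21 29 29 28 28 27 29 27 28 28 22 18 18 17 19 18 19
 20]
```

```bash
python3 - <<'E'
from h import *
s=env.camera("scene");g=cv2.cvtColor(s["color"],6)
for r in range(182,232,2): print(r,g[r,194:232:1])
for y in(-.2533,-.2483,-.2283,-.2233): print(y,proj(s,[.4626,y,.0487]).round(1),proj(s,[.4626,y,.088]).round(1),proj(s,[.4806,y,.0487]).round(1))
E
```

```text
182 [42 51 45 50 44 53 88 62 43 48 43 45 41 43 63 69 49 43 49 45 40 26 26 25
 21 28 30 32 34 31 40 78 33 23 26 28 26 23]
184 [ 24  30  24  30  34  21  66  94  70  73  69  61  67  60  58  56  72  69
  77  69  50  27  24  27  32  28  31  22  31  24  42 100  80  70  76  78
  76 131]
186 [32 27 27 31 31 21 54 45 16 14 13 27 24 27 26 28 29 26 31 27 27 30 26 22
 21 37 23 28 31 23 39 70 40 29 42 31 30 27]
188 [26 32 32 28 29 33 22 25 19 21 26 22 22 27 28 31 29 27 24 31 27 28 28 30
 27 24 26 27 26 24 31 31 28 33 28  2 18 17]
190 [32 19 25 28 22 31 28 24 25 14 20 28 16 27 28 28 21 30 32 26 24 19 27 21
 31 23 30 21 27 31 27 19 19 16  9  9 14 14]
192 [32 33 34 31 27 32 29 27 23 26 28 23 14 35 28 30 33 27 30 38 22 27 22 27
 29 29 26 18 19 19 17 12 15 17 12 14 15 10]
194 [38 37 33 36 37 30 28 31 17 25 21 20 22 20 31 30 30 28 29 30 25 23 24 30
 27 25 23 20 21 11 15 20 20 15 20  9 25  7]
196 [30 29 36 35 37 41 27 29 21 25 19 24 16 17 25 30 30 27 26 34 28 23 25 24
 24 33 25 20 17  4 11 18 13 11 18 12 24 21]
198 [34 36 34 35 36 32 26 30 30 19 22 21 20  9 21 24 18 16 12  9  2 18 28 28
 22 33 19 22 18 
[... 2087 characters left out ...]
65 161 164
 162 165]
226 [155 154 157 156 162 159 164 165 162 158 165 168 160 121 114 122 132 132
 125 122 125 121 117 118 107 103 147 163 163 164 164 162 162 162 160 162
 164 173]
228 [253 252 253 255 181 152 159 162 155 158 158 159 146 254 255 179 110 112
 120 115 121 125 106 117 159 206 168 162 164 166 160 162 163 160 165 166
 168 152]
230 [251 251 252 253 251 252 253 253 252 252 253 252 251 254 254 254 255 255
 235 166 151 148 169 183 191 206 168 163 158 162 159 158 161 159 157 159
 172  54]
-0.2533 [205.7 216.2] [204.4 204.6] [204.8 220.9]
-0.2483 [207.7 216.3] [206.4 204.7] [206.8 220.9]
-0.2283 [215.4 216.4] [214.3 204.8] [214.6 221.1]
-0.2233 [217.3 216.5] [216.3 204.9] [216.5 221.2]
```

The fingers are too high. Both the scene and wrist images put their tips at z≈0.08, on top of the cap, about 30 mm above where the reported TCP implies, and the 15 N upward force agrees. I'll open, go 30 mm lower and regrasp.

Scaled: 26 mm / 1000 = 0.026, 20 mm / 1000 = 0.02.

Emit:
arm_command([
  {"angular": [0,0,0],"dp": [0,0,-0.006],"gripper": 56},
  {"angular": [0,0,0],"dp": [0,0,-0.006],"gripper": 56},
  {"angular": [0,0,0],"dp": [0,0,-0.006],"gripper": 56},
  {"angular": [0,0,0],"dp": [0,0,-0.006],"gripper": 56},
  {"angular": [0,0,0],"dp": [0,0,-0.006],"gripper": 56},
  {"angular": [0,0,0],"dp": [0,0,0],"gripper": 56},
  {"angular": [0,0,0],"dp": [0,0,0.008],"gripper": 56},
  {"angular": [0,0,0],"dp": [0,0,0.014],"gripper": 56},
  {"angular": [0,0,0],"dp": [0,0,0.02],"gripper": 56},
  {"angular": [0,0,0],"dp": [0,0,0.026],"gripper": 56},
])

```text
clock: 11.5
tcp_pos: [0.4526, -0.2377, 0.0275]
orientation: [3.141, -0.0, -3.141]
contact_force: [-0.4, 0.2, 0.4]
gripper_width: 0.633
finger_force: 0.0
```

Emit:
arm_command([
  {"angular": [0,0,0],"dp": [0,0,0],"gripper": 20},
  {"angular": [0,0,0],"dp": [0,0,0],"gripper": 20},
  {"angular": [0,0,0],"dp": [0,0,0],"gripper": 20},
  {"angular": [0,0,0],"dp": [0,0,0],"gripper": 20},
  {"angular": [0,0,0],"dp": [0,0,0],"gripper": 20},
  {"angular": [0,0,0],"dp": [0,0,0],"gripper": 20},
  {"angular": [0,0,0],"dp": [0,0,0],"gripper": 20},
  {"angular": [0,0,0],"dp": [0,0,0],"gripper": 20},
  {"angular": [0,0,0],"dp": [0,0,0],"gripper": 20},
  {"angular": [0,0,0],"dp": [0,0,0],"gripper": 20},
])

```text
clock: 12.5
tcp_pos: [0.4529, -0.238, 0.0284]
orientation: [-3.141, 0.001, -3.141]
contact_force: [-0.0, -2.7, 3.6]
gripper_width: 0.308
finger_force: 30.0
```

Scaled: -150 mm / 1000 = -0.15, -140 mm / 1000 = -0.14.

Emit:
arm_command([
  {"angular": [0,0,0],"dp": [0,0,-0.005],"gripper": 20},
  {"angular": [0,0,0],"dp": [0,0,-0.02],"gripper": 20},
  {"angular": [0,0,0],"dp": [0,0,-0.04],"gripper": 20},
  {"angular": [0,0,0],"dp": [0,0,-0.065],"gripper": 20},
  {"angular": [0,0,0],"dp": [0,0,-0.09],"gripper": 20},
  {"angular": [0,0,0],"dp": [0,0,-0.115],"gripper": 20},
  {"angular": [0,0,0],"dp": [0,0,-0.14],"gripper": 20},
  {"angular": [0,0,0],"dp": [-0.01,0.02,-0.15],"gripper": 20},
  {"angular": [0,0,0],"dp": [-0.02,0.05,-0.15],"gripper": 20},
  {"angular": [0,0,0],"dp": [-0.035,0.085,-0.15],"gripper": 20},
])

```text
clock: 13.5
tcp_pos: [0.4871, -0.1518, 0.1779]
orientation: [3.141, -0.001, 3.14]
contact_force: [1.0, -0.4, -3.1]
gripper_width: 0.308
finger_force: 30.0
```

```bash
python3 - <<'E'
from h import *
s0=env.read_state();print(s0["tcp_pos"],s0["contact_force"],s0["finger_force"],s0["gripper_width"],s0["joints"].round(2))
w=wristcam();save(w,"w6.png");s=env.camera("scene");save(s,"s6.png");g=cv2.cvtColor(w["color"],6)
for r in range(150,310,6): print(r,g[r,228:336:4])
E
```

```text
[ 0.48713453 -0.15181666  0.17791615] [ 1.04071505 -0.39132525 -3.10592256] 29.994445759803057 0.3081198689882066 [-0.53  0.34  1.46  0.    1.34 -2.1 ]
150 [140 139 139 139 138 137 109  45  28  26  25  24  21  21  20  21  20  22
  21  21  20  21  21  22  21  33 138]
156 [140 140 139 139 137 135  94  32  27  26  23  22  23  21  22  20  21  21
  21  21  22  22  23  23  21  23  25]
162 [237 239 213 142 138 128  75  29  28  27  25  23  23  24  23  22  21  20
  21  19  20  23  21  22  22  23  24]
168 [239 239 239 171 137 115  58  30  27  27  25  25  24  22  22  20  22  21
  20  19  23  19  21  21  22  22  23]
174 [177 166 154 137 135  99  38  29  28  27  24  23  24  21  21  20  18  20
  19  20  21  20  20  21  22  21  23]
180 [173 172 168 137 131  85  31  30  27  26  24  23  21  22  19  21  20  20
  21  19  20  19  20  21  20  22  22]
186 [238 238 238 229 120  64  30  28  27  32  31  25  24  21  21  19  20  19
  21  21  20  21  22  21  24  28  29]
192 [238 238 239 238 188  59  36  35  33  32  32  30  28  27  26  24  22  20
  21  20  21  19  23  33  45  48  41]
198 [238 238 238 234 170  36
[... 1186 characters left out ...]
32]
270 [19 17 16 18 19 19 22 44 71 82 91 95 96 97 96 96 94 94 72 58 44 26 27 28
 27 29 30]
276 [18 16 18 17 17 17 37 77 93 98 99 97 96 94 95 96 98 97 96 92 57 24 25 27
 27 27 29]
282 [18 15 15 16 17 16 80 93 96 96 96 96 96 95 96 99 97 96 96 93 87 27 24 26
 27 25 27]
288 [16 16 16 17 18 19 94 97 96 97 99 97 95 96 95 95 96 96 97 98 98 46 24 24
 23 25 24]
294 [ 17  16  16  18  17  20  99 101 100  99  99  98  98  97  97  99  96  96
  96  96  96  53  20  23  23  24  24]
300 [ 17  17  18  17  17  17  90  97  96  97  99 100 100 100 101 100  98  99
  97  98  98  28  21  23  22  21  22]
306 [ 20  18  20  19  19  16  33  96  97  98  97  97  97  97  96 100 101 101
 100 101 129  38  21  23  25  24  25]
```

The pot is held (about 3 N, grip 30 N). Next I move over pan_l.

Scaled: 269 mm / 1000 = 0.269, -108 mm / 1000 = -0.108.

Emit:
arm_command([
  {"angular": [0,0,0],"dp": [-0.016,0.04,0],"gripper": 20},
  {"angular": [0,0,0],"dp": [-0.032,0.08,0],"gripper": 20},
  {"angular": [0,0,0],"dp": [-0.048,0.12,0],"gripper": 20},
  {"angular": [0,0,0],"dp": [-0.064,0.16,0],"gripper": 20},
  {"angular": [0,0,0],"dp": [-0.08,0.2,0],"gripper": 20},
  {"angular": [0,0,0],"dp": [-0.094,0.235,0],"gripper": 20},
  {"angular": [0,0,0],"dp": [-0.103,0.257,0],"gripper": 20},
  {"angular": [0,0,0],"dp": [-0.108,0.269,0],"gripper": 20},
  {"angular": [0,0,0],"dp": [-0.108,0.269,0.015],"gripper": 20},
  {"angular": [0,0,0],"dp": [-0.108,0.269,0.03],"gripper": 20},
])

```text
clock: 14.6
tcp_pos: [0.5954, 0.1159, 0.1474]
orientation: [-3.141, -0.001, -3.141]
contact_force: [-0.3, -0.6, -3.7]
gripper_width: 0.313
finger_force: 30.0
```

Scaled: 28 mm / 1000 = 0.028, 27 mm / 1000 = 0.027.

Emit:
arm_command([
  {"angular": [0,0,0],"dp": [0,0.001,0.006],"gripper": 20},
  {"angular": [0,0,0],"dp": [0,0.001,0.012],"gripper": 20},
  {"angular": [0,0,0],"dp": [0,0.001,0.016],"gripper": 20},
  {"angular": [0,0,0],"dp": [0,0.001,0.018],"gripper": 20},
  {"angular": [0,0,0],"dp": [0,0.001,0.02],"gripper": 20},
  {"angular": [0,0,0],"dp": [0,0.001,0.022],"gripper": 20},
  {"angular": [0,0,0],"dp": [0,0.001,0.024],"gripper": 20},
  {"angular": [0,0,0],"dp": [0,0.001,0.026],"gripper": 20},
  {"angular": [0,0,0],"dp": [0,0.001,0.027],"gripper": 20},
  {"angular": [0,0,0],"dp": [0,0.001,0.028],"gripper": 20},
])

```text
clock: 15.6
tcp_pos: [0.5957, 0.1173, 0.1201]
orientation: [3.142, 0.0, -3.141]
contact_force: [0.9, -0.5, -2.4]
gripper_width: 0.309
finger_force: 30.0
```

Scaled: 3 mm / 1000 = 0.003, 2.5 mm / 1000 = 0.0025.

Emit:
arm_command([
  {"angular": [0,0,0],"dp": [0,0,0.0005],"gripper": 20},
  {"angular": [0,0,0],"dp": [0,0,0.001],"gripper": 20},
  {"angular": [0,0,0],"dp": [0,0,0.0015],"gripper": 20},
  {"angular": [0,0,0],"dp": [0,0,0.002],"gripper": 20},
  {"angular": [0,0,0],"dp": [0,0,0.0025],"gripper": 20},
  {"angular": [0,0,0],"dp": [0,0,0.003],"gripper": 20},
  {"angular": [0,0,0],"dp": [0,0,0.003],"gripper": 20},
  {"angular": [0,0,0],"dp": [0,0,0.003],"gripper": 20},
  {"angular": [0,0,0],"dp": [0,0,0.003],"gripper": 20},
  {"angular": [0,0,0],"dp": [0,0,0.003],"gripper": 20},
])

```text
clock: 16.6
tcp_pos: [0.5957, 0.1173, 0.1172]
orientation: [3.142, 0.0, -3.141]
contact_force: [0.3, -0.2, -3.6]
gripper_width: 0.312
finger_force: 30.0
```

Scaled: 2 mm / 1000 = 0.002, 1.5 mm / 1000 = 0.0015.

Emit:
arm_command([
  {"angular": [0,0,0],"dp": [0,0,0.0005],"gripper": 20},
  {"angular": [0,0,0],"dp": [0,0,0.001],"gripper": 20},
  {"angular": [0,0,0],"dp": [0,0,0.0015],"gripper": 20},
  {"angular": [0,0,0],"dp": [0,0,0.0015],"gripper": 20},
  {"angular": [0,0,0],"dp": [0,0,0.002],"gripper": 20},
  {"angular": [0,0,0],"dp": [0,0,0.002],"gripper": 20},
  {"angular": [0,0,0],"dp": [0,0,0.002],"gripper": 20},
  {"angular": [0,0,0],"dp": [0,0,0.002],"gripper": 20},
  {"angular": [0,0,0],"dp": [0,0,0.002],"gripper": 20},
  {"angular": [0,0,0],"dp": [0,0,0.002],"gripper": 20},
])

```text
clock: 17.6
tcp_pos: [0.5956, 0.1173, 0.1152]
orientation: [-3.142, 0.0, -3.141]
contact_force: [-0.6, -0.2, -3.0]
gripper_width: 0.309
finger_force: 30.0
```

```bash
python3 - <<'E'
from h import *
print(env.read_state()["tcp_pos"],env.read_state()["contact_force"])
s=env.camera("scene");save(s,"s7.png");w=wristcam();t=env.camera("top")
p=lambda z:proj(s,[.5955,.1175,z]).round(1)
print("pot axis px z=.09,.13,.17:",p(.09),p(.13),p(.17),"panR",proj(s,[.553,-.099,.1]),proj(s,[.553,-.099,.111]))
for d in env.cut_out("scene","pan_l_top")[:3]: print(round(d["score"],2),d["rect"])
c=s["color"][190:290,235:385,::-1];cv2.imwrite("pics/v7.png",cv2.resize(c,(800,533),interpolation=3))
E
```

```text
[0.59563555 0.11725314 0.1151508 ] [-0.59481735 -0.15684091 -3.04769714]
pot axis px z=.09,.13,.17: [356.5 244.8] [358.6 232.3] [360.9 219.2] panR [263.91986232 226.93685962] [263.90335253 223.51966057]
0.29 [386.3, 202.3, 71.5, 44.1]
0.19 [174.3, 190.4, 14.5, 25.7]
```

View pics/v7.png

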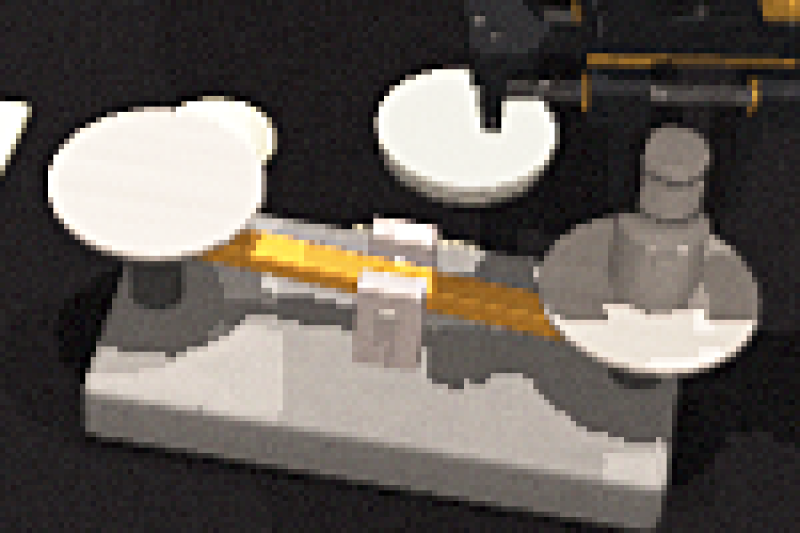

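Pan_l is down under the pot and pan_r is up at about 0.110 (pixel (264,224)). The pot is at or just above the stop, so I release it.

Scaled: 1 mm / 1000 = 0.001, 0.5 mm / 1000 = 0.0005.

Emit:
arm_command([
  {"angular": [0,0,0],"dp": [0,0,0.0005],"gripper": 20},
  {"angular": [0,0,0],"dp": [0,0,0.001],"gripper": 20},
  {"angular": [0,0,0],"dp": [0,0,0.001],"gripper": 22},
  {"angular": [0,0,0],"dp": [0,0,0.001],"gripper": 27},
  {"angular": [0,0,0],"dp": [0,0,0.001],"gripper": 30},
  {"angular": [0,0,0],"dp": [0,0,0.001],"gripper": 36},
  {"angular": [0,0,0],"dp": [0,0,0.001],"gripper": 46},
  {"angular": [0,0,0],"dp": [0,0,0.001],"gripper": 56},
  {"angular": [0,0,0],"dp": [0,0,0.001],"gripper": 56},
  {"angular": [0,0,0],"dp": [0,0,0],"gripper": 56},
])

```text
clock: 18.8
tcp_pos: [0.5956, 0.1173, 0.1151]
orientation: [-3.142, -0.0, -3.141]
contact_force: [-1.2, -0.3, -0.2]
gripper_width: 0.636
finger_force: 0.0
```

Scaled: -285 mm / 1000 = -0.285, -240 mm / 1000 = -0.24.

Emit:
arm_command([
  {"angular": [0,0,0],"dp": [0,0,-0.015],"gripper": 56},
  {"angular": [0,0,0],"dp": [0,0,-0.04],"gripper": 56},
  {"angular": [0,0,0],"dp": [0,0,-0.065],"gripper": 56},
  {"angular": [0,0,0],"dp": [0.01,-0.02,-0.08],"gripper": 56},
  {"angular": [0,0,0],"dp": [0.03,-0.06,-0.08],"gripper": 56},
  {"angular": [0,0,0],"dp": [0.05,-0.105,-0.08],"gripper": 56},
  {"angular": [0,0,0],"dp": [0.07,-0.15,-0.08],"gripper": 56},
  {"angular": [0,0,0],"dp": [0.09,-0.195,-0.08],"gripper": 56},
  {"angular": [0,0,0],"dp": [0.11,-0.24,-0.08],"gripper": 56},
  {"angular": [0,0,0],"dp": [0.13,-0.285,-0.08],"gripper": 56},
])

```text
clock: 19.8
tcp_pos: [0.4646, -0.1693, 0.1955]
orientation: [-3.141, 0.001, -3.141]
contact_force: [0.4, -0.4, -0.3]
gripper_width: 0.635
finger_force: 0.0
```

```bash
python3 - <<'E'
from h import *
print(env.read_state()["tcp_pos"],env.read_state()["contact_force"])
s=env.camera("scene");save(s,"s8.png")
print([proj(s,[.5955,.1175,z]).round(1) for z in(.089,.129,.169)])
for d in env.cut_out("scene","pot_a"):
    col=s["color"][d["pixels"]].mean(0);ys,xs=np.nonzero(d["pixels"])
    if col[1]<col[0]+15: print(round(d["score"],2),d["rect"],xs.mean().round(1),ys.mean().round(1))
E
```

```text
[ 0.46462729 -0.1693105   0.19545645] [ 0.44965882 -0.42815633 -0.28100588]
[array([356.4, 245.1]), array([358.6, 232.6]), array([360.9, 219.5])]
0.82 [169.1, 188.2, 20.2, 30.2] 177.4 201.9
0.6 [349.6, 214.1, 15.8, 36.7] 358.4 232.2
```

Scaled: -168 mm / 1000 = -0.168, 167 mm / 1000 = 0.167.

Emit:
arm_command([
  {"angular": [0,0,0],"dp": [0.015,-0.042,0],"gripper": 56},
  {"angular": [0,0,0],"dp": [0.03,-0.084,0],"gripper": 56},
  {"angular": [0,0,0],"dp": [0.045,-0.126,0.01],"gripper": 56},
  {"angular": [0,0,0],"dp": [0.056,-0.158,0.025],"gripper": 56},
  {"angular": [0,0,0],"dp": [0.06,-0.168,0.045],"gripper": 56},
  {"angular": [0,0,0],"dp": [0.06,-0.168,0.075],"gripper": 56},
  {"angular": [0,0,0],"dp": [0.06,-0.168,0.105],"gripper": 56},
  {"angular": [0,0,0],"dp": [0.06,-0.168,0.135],"gripper": 56},
  {"angular": [0,0,0],"dp": [0.06,-0.168,0.158],"gripper": 56},
  {"angular": [0,0,0],"dp": [0.06,-0.168,0.167],"gripper": 56},
])

```text
clock: 20.9
tcp_pos: [0.4055, -0.3346, 0.0264]
orientation: [3.139, -0.002, -3.141]
contact_force: [-0.3, -0.2, -0.5]
gripper_width: 0.634
finger_force: 0.0
```

Emit:
arm_command([
  {"angular": [0,0,0],"dp": [0,0,0],"gripper": 20},
  {"angular": [0,0,0],"dp": [0,0,0],"gripper": 20},
  {"angular": [0,0,0],"dp": [0,0,0],"gripper": 20},
  {"angular": [0,0,0],"dp": [0,0,0],"gripper": 20},
  {"angular": [0,0,0],"dp": [0,0,0],"gripper": 20},
  {"angular": [0,0,0],"dp": [0,0,0],"gripper": 20},
  {"angular": [0,0,0],"dp": [0,0,0],"gripper": 20},
  {"angular": [0,0,0],"dp": [0,0,0],"gripper": 20},
  {"angular": [0,0,0],"dp": [0,0,0],"gripper": 20},
  {"angular": [0,0,0],"dp": [0,0,0],"gripper": 20},
])

```text
clock: 21.9
tcp_pos: [0.4062, -0.3365, 0.0291]
orientation: [-3.139, 0.002, -3.141]
contact_force: [-0.6, -1.0, 6.0]
gripper_width: 0.314
finger_force: 29.9
```

Scaled: -150 mm / 1000 = -0.15, -135 mm / 1000 = -0.135.

Emit:
arm_command([
  {"angular": [0,0,0],"dp": [0,0,-0.005],"gripper": 20},
  {"angular": [0,0,0],"dp": [0,0,-0.02],"gripper": 20},
  {"angular": [0,0,0],"dp": [0,0,-0.045],"gripper": 20},
  {"angular": [0,0,0],"dp": [0,0,-0.075],"gripper": 20},
  {"angular": [0,0,0],"dp": [0,0,-0.105],"gripper": 20},
  {"angular": [0,0,0],"dp": [0,0,-0.135],"gripper": 20},
  {"angular": [0,0,0],"dp": [-0.015,0.025,-0.15],"gripper": 20},
  {"angular": [0,0,0],"dp": [-0.037,0.06,-0.15],"gripper": 20},
  {"angular": [0,0,0],"dp": [-0.06,0.097,-0.15],"gripper": 20},
  {"angular": [0,0,0],"dp": [-0.082,0.133,-0.15],"gripper": 20},
])

```text
clock: 22.9
tcp_pos: [0.4878, -0.2009, 0.178]
orientation: [3.141, -0.001, 3.141]
contact_force: [0.1, -0.3, -3.7]
gripper_width: 0.311
finger_force: 29.9
```

Scaled: 105 mm / 1000 = 0.105, 89 mm / 1000 = 0.089.

Emit:
arm_command([
  {"angular": [0,0,0],"dp": [-0.02,0.032,0],"gripper": 20},
  {"angular": [0,0,0],"dp": [-0.04,0.064,0],"gripper": 20},
  {"angular": [0,0,0],"dp": [-0.055,0.089,0],"gripper": 20},
  {"angular": [0,0,0],"dp": [-0.065,0.105,0],"gripper": 20},
  {"angular": [0,0,0],"dp": [-0.065,0.105,0],"gripper": 20},
  {"angular": [0,0,0],"dp": [-0.065,0.105,0.01],"gripper": 20},
  {"angular": [0,0,0],"dp": [-0.065,0.105,0.02],"gripper": 20},
  {"angular": [0,0,0],"dp": [-0.065,0.105,0.025],"gripper": 20},
  {"angular": [0,0,0],"dp": [-0.065,0.105,0.03],"gripper": 20},
  {"angular": [0,0,0],"dp": [-0.065,0.105,0.03],"gripper": 20},
])

```text
clock: 23.9
tcp_pos: [0.5522, -0.098, 0.1473]
orientation: [3.141, -0.001, 3.141]
contact_force: [-0.4, -0.4, -2.1]
gripper_width: 0.312
finger_force: 29.9
```

Scaled: 17 mm / 1000 = 0.017, 16 mm / 1000 = 0.016.

Emit:
arm_command([
  {"angular": [0,0,0],"dp": [0,0,0.003],"gripper": 20},
  {"angular": [0,0,0],"dp": [0,0,0.006],"gripper": 20},
  {"angular": [0,0,0],"dp": [0,0,0.008],"gripper": 20},
  {"angular": [0,0,0],"dp": [0,0,0.01],"gripper": 20},
  {"angular": [0,0,0],"dp": [0,0,0.012],"gripper": 20},
  {"angular": [0,0,0],"dp": [0,0,0.014],"gripper": 20},
  {"angular": [0,0,0],"dp": [0,0,0.016],"gripper": 20},
  {"angular": [0,0,0],"dp": [0,0,0.017],"gripper": 20},
  {"angular": [0,0,0],"dp": [0,0,0.017],"gripper": 20},
  {"angular": [0,0,0],"dp": [0,0,0.017],"gripper": 20},
])

```text
clock: 24.9
tcp_pos: [0.5527, -0.0978, 0.1313]
orientation: [-3.141, 0.0, -3.141]
contact_force: [-0.4, -0.1, 0.9]
gripper_width: 0.309
finger_force: 29.9
```

```bash
python3 - <<'E'
from h import *
print(env.read_state()["tcp_pos"],env.read_state()["contact_force"])
s=env.camera("scene");save(s,"s9.png")
print([proj(s,[.5955,.1175,z]).round(1) for z in(.089,.129,.169)],[proj(s,[.5525,-.0985,z]).round(1) for z in(.103,.143,.183)])
for d in env.cut_out("scene","pot_a"):
    col=s["color"][d["pixels"]].mean(0);ys,xs=np.nonzero(d["pixels"])
    if col[1]<col[0]+15: print(round(d["score"],2),d["rect"],xs.mean().round(1),ys.mean().round(1))
E
```

```text
[ 0.55274739 -0.09776604  0.13127448] [-0.44396145 -0.08869069  0.92635158]
[array([356.4, 245.1]), array([358.6, 232.6]), array([360.9, 219.5])] [array([264.1, 225.9]), array([264.1, 213.2]), array([264. , 199.9])]
0.9 [259.2, 196.3, 13.4, 33.2] 264.4 211.5
0.78 [351.0, 215.5, 15.6, 33.7] 358.7 230.4
0.16 [137.6, 246.5, 43.7, 57.7] 161.4 275.4
```

The pan now carries the pot, with the force going from -3 to about +1 N. I release it and retreat straight up.

Scaled: -70 mm / 1000 = -0.07, -35 mm / 1000 = -0.035.

Emit:
arm_command([
  {"angular": [0,0,0],"dp": [0,0,0],"gripper": 26},
  {"angular": [0,0,0],"dp": [0,0,0],"gripper": 29},
  {"angular": [0,0,0],"dp": [0,0,0],"gripper": 33},
  {"angular": [0,0,0],"dp": [0,0,0],"gripper": 40},
  {"angular": [0,0,0],"dp": [0,0,0],"gripper": 50},
  {"angular": [0,0,0],"dp": [0,0,0],"gripper": 56},
  {"angular": [0,0,0],"dp": [0,0,0],"gripper": 56},
  {"angular": [0,0,0],"dp": [0,0,-0.01],"gripper": 56},
  {"angular": [0,0,0],"dp": [0,0,-0.035],"gripper": 56},
  {"angular": [0,0,0],"dp": [0,0,-0.07],"gripper": 56},
])

```text
clock: 26.0
tcp_pos: [0.5521, -0.0975, 0.2015]
orientation: [3.141, -0.003, -3.141]
contact_force: [0.6, 0.5, -0.6]
gripper_width: 0.636
finger_force: 0.0
```

Scaled: 100 mm / 1000 = 0.1, 90 mm / 1000 = 0.09.

Emit:
arm_command([
  {"angular": [0,0,0],"dp": [0.04,0,-0.01],"gripper": 56},
  {"angular": [0,0,0],"dp": [0.07,0.02,-0.01],"gripper": 56},
  {"angular": [0,0,0],"dp": [0.09,0.05,-0.01],"gripper": 56},
  {"angular": [0,0,0],"dp": [0.1,0.09,-0.01],"gripper": 56},
  {"angular": [0,0,0],"dp": [0.1,0.1,-0.01],"gripper": 56},
  {"angular": [0,0,0],"dp": [0.1,0.1,-0.01],"gripper": 56},
  {"angular": [0,0,0],"dp": [0.1,0.1,-0.01],"gripper": 56},
  {"angular": [0,0,0],"dp": [0.1,0.1,-0.01],"gripper": 56},
  {"angular": [0,0,0],"dp": [0.1,0.1,-0.01],"gripper": 56},
  {"angular": [0,0,0],"dp": [0.1,0.1,-0.01],"gripper": 56},
])

```text
clock: 27.0
tcp_pos: [0.4528, 0.0017, 0.211]
orientation: [3.142, -0.0, 3.141]
contact_force: [1.0, 0.0, 0.0]
gripper_width: 0.633
finger_force: 0.0
```

```bash
python3 - <<'E'
from h import *
print(env.read_state()["tcp_pos"],env.read_state()["clock"])
s=env.camera("scene");save(s,"s10.png")
for z in(.089,.1,.111):print(z,proj(s,[.5955,.1175,z+.04]).round(1),proj(s,[.5525,-.0985,z+.04]).round(1))
for d in env.cut_out("scene","pot_a"):
    col=s["color"][d["pixels"]].mean(0);ys,xs=np.nonzero(d["pixels"])
    if col[1]<col[0]+15: print(round(d["score"],2),d["rect"],xs.mean().round(1),ys.mean().round(1))
c=s["color"][190:290,235:385,::-1];cv2.imwrite("pics/v10.png",cv2.resize(c,(800,533),interpolation=3))
E
```

```text
[0.45282277 0.00166074 0.21099806] 27.0
0.089 [358.6 232.6] [264.1 217.7]
0.1 [359.2 229.1] [264.1 214.2]
0.111 [359.8 225.5] [264.1 210.6]
0.89 [350.6, 219.0, 15.1, 29.8] 358.6 231.7
0.84 [256.1, 196.6, 21.9, 33.6] 264.4 210.5
0.25 [389.3, 202.0, 65.2, 46.1] 419.7 226.7
```

View pics/v10.png

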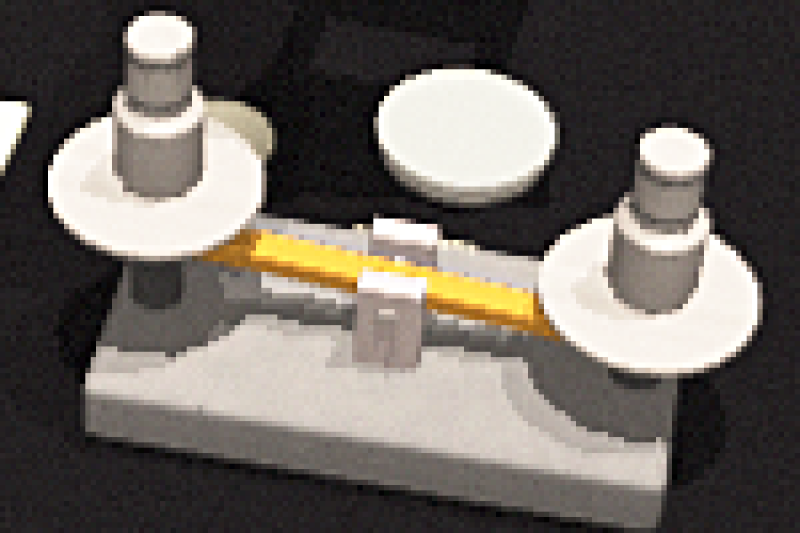

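Pan_l is clearly the low one: the pot caps are at crop (675,150) and (160,35), with the beam sloping down to the right. So p1 on pan_l is heavier, and I pick it up again.

Scaled: -143 mm / 1000 = -0.143, 116 mm / 1000 = 0.116.

Emit:
arm_command([
  {"angular": [0,0,0],"dp": [-0.035,0.028,0],"gripper": 56},
  {"angular": [0,0,0],"dp": [-0.07,0.057,0],"gripper": 56},
  {"angular": [0,0,0],"dp": [-0.105,0.085,0],"gripper": 56},
  {"angular": [0,0,0],"dp": [-0.132,0.107,0],"gripper": 56},
  {"angular": [0,0,0],"dp": [-0.143,0.116,0.005],"gripper": 56},
  {"angular": [0,0,0],"dp": [-0.143,0.116,0.025],"gripper": 56},
  {"angular": [0,0,0],"dp": [-0.143,0.116,0.05],"gripper": 56},
  {"angular": [0,0,0],"dp": [-0.143,0.116,0.075],"gripper": 56},
  {"angular": [0,0,0],"dp": [-0.143,0.116,0.091],"gripper": 56},
  {"angular": [0,0,0],"dp": [-0.143,0.116,0.095],"gripper": 56},
])

```text
clock: 28.1
tcp_pos: [0.5943, 0.1176, 0.1142]
orientation: [-3.141, -0.004, 3.141]
contact_force: [1.3, 0.1, 0.5]
gripper_width: 0.633
finger_force: 0.0
```

Emit:
arm_command([
  {"angular": [0,0,0],"dp": [0,0,0],"gripper": 40},
  {"angular": [0,0,0],"dp": [0,0,0],"gripper": 33},
  {"angular": [0,0,0],"dp": [0,0,0],"gripper": 30},
  {"angular": [0,0,0],"dp": [0,0,0],"gripper": 26},
  {"angular": [0,0,0],"dp": [0,0,0],"gripper": 20},
  {"angular": [0,0,0],"dp": [0,0,0],"gripper": 20},
  {"angular": [0,0,0],"dp": [0,0,0],"gripper": 20},
  {"angular": [0,0,0],"dp": [0,0,0],"gripper": 20},
  {"angular": [0,0,0],"dp": [0,0,0],"gripper": 20},
  {"angular": [0,0,0],"dp": [0,0,0],"gripper": 20},
], squeeze=40)

```text
clock: 29.1
tcp_pos: [0.5957, 0.1182, 0.1162]
orientation: [-3.141, 0.0, -3.141]
contact_force: [0.1, -1.6, 0.4]
gripper_width: 0.313
finger_force: 40.0
```

Scaled: -44 mm / 1000 = -0.044, -34 mm / 1000 = -0.034.

Emit:
arm_command([
  {"angular": [0,0,0],"dp": [0,0,-0.002],"gripper": 20},
  {"angular": [0,0,0],"dp": [0,0,-0.005],"gripper": 20},
  {"angular": [0,0,0],"dp": [0,0,-0.008],"gripper": 20},
  {"angular": [0,0,0],"dp": [0,0,-0.011],"gripper": 20},
  {"angular": [0,0,0],"dp": [0,0,-0.014],"gripper": 20},
  {"angular": [0,0,0],"dp": [0,0,-0.017],"gripper": 20},
  {"angular": [0,0,0],"dp": [0,0,-0.02],"gripper": 20},
  {"angular": [0,0,0],"dp": [0,0,-0.024],"gripper": 20},
  {"angular": [0,0,0],"dp": [0,0,-0.034],"gripper": 20},
  {"angular": [0,0,0],"dp": [0,0,-0.044],"gripper": 20},
])

```text
clock: 30.1
tcp_pos: [0.5954, 0.1184, 0.1608]
orientation: [3.141, -0.001, -3.141]
contact_force: [-0.7, 0.0, -3.0]
gripper_width: 0.313
finger_force: 40.0
```

Scaled: 178 mm / 1000 = 0.178, 168 mm / 1000 = 0.168.

Emit:
arm_command([
  {"angular": [0,0,0],"dp": [0.015,0.02,-0.008],"gripper": 20},
  {"angular": [0,0,0],"dp": [0.04,0.05,-0.008],"gripper": 20},
  {"angular": [0,0,0],"dp": [0.065,0.082,-0.008],"gripper": 20},
  {"angular": [0,0,0],"dp": [0.09,0.114,-0.008],"gripper": 20},
  {"angular": [0,0,0],"dp": [0.115,0.146,0.01],"gripper": 20},
  {"angular": [0,0,0],"dp": [0.132,0.168,0.035],"gripper": 20},
  {"angular": [0,0,0],"dp": [0.141,0.178,0.055],"gripper": 20},
  {"angular": [0,0,0],"dp": [0.141,0.178,0.065],"gripper": 20},
  {"angular": [0,0,0],"dp": [0.141,0.178,0.065],"gripper": 20},
  {"angular": [0,0,0],"dp": [0.141,0.178,0.065],"gripper": 20},
])

```text
clock: 31.1
tcp_pos: [0.4559, 0.2958, 0.0961]
orientation: [3.141, 0.002, 3.141]
contact_force: [-0.2, 0.8, -3.3]
gripper_width: 0.312
finger_force: 39.9
```

```bash
python3 - <<'E'
from h import *
s0=env.read_state();print(s0["tcp_pos"],s0["clock"],s0["contact_force"])
s=env.camera("scene");save(s,"s11.png")
for z in(.089,.1,.111):print(z,proj(s,[.5525,-.0985,z+.04]).round(1))
z=s0["tcp_pos"][2]-.0275
print("held pred mid",proj(s,[*s0["tcp_pos"][:2],z+.04]).round(1),z)
for d in env.cut_out("scene","pot_a"):
    col=s["color"][d["pixels"]].mean(0);ys,xs=np.nonzero(d["pixels"])
    if col[1]<col[0]+15: print(round(d["score"],2),d["rect"],xs.mean().round(1),ys.mean().round(1))
E
```

```text
[0.45586581 0.29579964 0.09613087] 31.1 [-0.19522955  0.79932608 -3.29906166]
0.089 [264.1 217.7]
0.1 [264.1 214.2]
0.111 [264.1 210.6]
held pred mid [422.4 201.9] 0.06863087036948422
0.93 [256.6, 199.9, 18.6, 35.5] 264.1 216.9
0.78 [412.6, 184.9, 14.2, 31.1] 422.0 202.8
0.24 [105.7, 210.6, 34.3, 49.1] 121.0 237.3
```

Scaled: 21 mm / 1000 = 0.021, 20 mm / 1000 = 0.02.

Emit:
arm_command([
  {"angular": [0,0,0],"dp": [0.001,0,0.004],"gripper": 20},
  {"angular": [0,0,0],"dp": [0.001,0,0.008],"gripper": 20},
  {"angular": [0,0,0],"dp": [0.001,0,0.011],"gripper": 20},
  {"angular": [0,0,0],"dp": [0.001,0,0.014],"gripper": 20},
  {"angular": [0,0,0],"dp": [0.001,0,0.016],"gripper": 20},
  {"angular": [0,0,0],"dp": [0.001,0,0.018],"gripper": 20},
  {"angular": [0,0,0],"dp": [0.001,0,0.019],"gripper": 20},
  {"angular": [0,0,0],"dp": [0.001,0,0.02],"gripper": 20},
  {"angular": [0,0,0],"dp": [0.001,0,0.021],"gripper": 20},
  {"angular": [0,0,0],"dp": [0.001,0,0.021],"gripper": 20},
])

```text
clock: 32.2
tcp_pos: [0.454, 0.2964, 0.0744]
orientation: [3.141, 0.001, -3.141]
contact_force: [2.0, 0.9, -0.7]
gripper_width: 0.309
finger_force: 39.9
```

Scaled: 3 mm / 1000 = 0.003, 2.5 mm / 1000 = 0.0025.

Emit:
arm_command([
  {"angular": [0,0,0],"dp": [-0.0015,0.0005,0],"gripper": 20},
  {"angular": [0,0,0],"dp": [-0.0015,0.0005,0],"gripper": 20},
  {"angular": [0,0,0],"dp": [-0.0015,0.0005,0.0005],"gripper": 20},
  {"angular": [0,0,0],"dp": [-0.0015,0.0005,0.001],"gripper": 20},
  {"angular": [0,0,0],"dp": [-0.0015,0.0005,0.0015],"gripper": 20},
  {"angular": [0,0,0],"dp": [-0.0015,0.0005,0.002],"gripper": 20},
  {"angular": [0,0,0],"dp": [-0.0015,0.0005,0.0025],"gripper": 20},
  {"angular": [0,0,0],"dp": [-0.0015,0.0005,0.003],"gripper": 20},
  {"angular": [0,0,0],"dp": [-0.0015,0.0005,0.003],"gripper": 20},
  {"angular": [0,0,0],"dp": [-0.0015,0.0005,0.003],"gripper": 20},
])

```text
clock: 33.2
tcp_pos: [0.4551, 0.2968, 0.0711]
orientation: [3.142, 0.0, -3.141]
contact_force: [0.8, 1.0, -2.5]
gripper_width: 0.306
finger_force: 39.9
```

Scaled: 4 mm / 1000 = 0.004, 2.5 mm / 1000 = 0.0025.

Emit:
arm_command([
  {"angular": [0,0,0],"dp": [0,0.0005,0.0005],"gripper": 20},
  {"angular": [0,0,0],"dp": [0,0.0005,0.001],"gripper": 20},
  {"angular": [0,0,0],"dp": [0,0.0005,0.0015],"gripper": 20},
  {"angular": [0,0,0],"dp": [0,0.0005,0.002],"gripper": 20},
  {"angular": [0,0,0],"dp": [0,0.0005,0.0025],"gripper": 20},
  {"angular": [0,0,0],"dp": [0,0.0005,0.003],"gripper": 20},
  {"angular": [0,0,0],"dp": [0,0.0005,0.0035],"gripper": 20},
  {"angular": [0,0,0],"dp": [0,0.0005,0.004],"gripper": 20},
  {"angular": [0,0,0],"dp": [0,0.0005,0.004],"gripper": 20},
  {"angular": [0,0,0],"dp": [0,0.0005,0.004],"gripper": 20},
])

```text
clock: 34.2
tcp_pos: [0.4551, 0.2973, 0.0671]
orientation: [-3.142, -0.0, -3.141]
contact_force: [1.5, 0.0, -2.9]
gripper_width: 0.309
finger_force: 39.9
```

Scaled: 4 mm / 1000 = 0.004, 1.5 mm / 1000 = 0.0015.

Emit:
arm_command([
  {"angular": [0,0,0],"dp": [-0.0005,0,0.0005],"gripper": 20},
  {"angular": [0,0,0],"dp": [-0.0005,0,0.001],"gripper": 20},
  {"angular": [0,0,0],"dp": [-0.0005,0,0.0015],"gripper": 20},
  {"angular": [0,0,0],"dp": [-0.0005,0,0.002],"gripper": 20},
  {"angular": [0,0,0],"dp": [-0.0005,0,0.0025],"gripper": 20},
  {"angular": [0,0,0],"dp": [-0.0005,0,0.003],"gripper": 20},
  {"angular": [0,0,0],"dp": [-0.0005,0,0.0035],"gripper": 20},
  {"angular": [0,0,0],"dp": [-0.0005,0,0.004],"gripper": 20},
  {"angular": [0,0,0],"dp": [-0.0005,0,0.004],"gripper": 20},
  {"angular": [0,0,0],"dp": [-0.0005,0,0.004],"gripper": 20},
])

```text
clock: 35.2
tcp_pos: [0.4556, 0.2973, 0.0632]
orientation: [3.142, 0.0, -3.141]
contact_force: [-0.2, -0.5, 2.7]
gripper_width: 0.309
finger_force: 39.9
```

Scaled: 4 mm / 1000 = 0.004, 1.5 mm / 1000 = 0.0015.

Emit:
arm_command([
  {"angular": [0,0,0],"dp": [0,0,0.0005],"gripper": 20},
  {"angular": [0,0,0],"dp": [0,0,0.001],"gripper": 20},
  {"angular": [0,0,0],"dp": [0,0,0.0015],"gripper": 20},
  {"angular": [0,0,0],"dp": [0,0,0.002],"gripper": 20},
  {"angular": [0,0,0],"dp": [0,0,0.0025],"gripper": 20},
  {"angular": [0,0,0],"dp": [0,0,0.003],"gripper": 20},
  {"angular": [0,0,0],"dp": [0,0,0.0035],"gripper": 20},
  {"angular": [0,0,0],"dp": [0,0,0.004],"gripper": 20},
  {"angular": [0,0,0],"dp": [0,0,0.004],"gripper": 20},
  {"angular": [0,0,0],"dp": [0,0,0.004],"gripper": 20},
])

```text
clock: 36.2
tcp_pos: [0.4556, 0.2973, 0.0591]
orientation: [3.142, 0.0, -3.141]
contact_force: [0.6, -0.5, 3.0]
gripper_width: 0.314
finger_force: 39.9
```

Scaled: 4 mm / 1000 = 0.004, 3.5 mm / 1000 = 0.0035.

Emit:
arm_command([
  {"angular": [0,0,0],"dp": [0,0,0.0005],"gripper": 20},
  {"angular": [0,0,0],"dp": [0,0,0.001],"gripper": 20},
  {"angular": [0,0,0],"dp": [0,0,0.0015],"gripper": 20},
  {"angular": [0,0,0],"dp": [0,0,0.002],"gripper": 20},
  {"angular": [0,0,0],"dp": [0,0,0.0025],"gripper": 20},
  {"angular": [0,0,0],"dp": [0,0,0.003],"gripper": 20},
  {"angular": [0,0,0],"dp": [0,0,0.0035],"gripper": 20},
  {"angular": [0,0,0],"dp": [0,0,0.004],"gripper": 20},
  {"angular": [0,0,0],"dp": [0,0,0.004],"gripper": 20},
  {"angular": [0,0,0],"dp": [0,0,0.004],"gripper": 20},
])

```text
clock: 37.2
tcp_pos: [0.4556, 0.2973, 0.0551]
orientation: [-3.142, -0.0, -3.141]
contact_force: [0.3, -0.1, 3.5]
gripper_width: 0.307
finger_force: 39.9
```

Scaled: 2 mm / 1000 = 0.002, 1.8 mm / 1000 = 0.0018.

Emit:
arm_command([
  {"angular": [0,0,0],"dp": [0,0,0.0003],"gripper": 20},
  {"angular": [0,0,0],"dp": [0,0,0.0006],"gripper": 20},
  {"angular": [0,0,0],"dp": [0,0,0.0009],"gripper": 20},
  {"angular": [0,0,0],"dp": [0,0,0.0012],"gripper": 20},
  {"angular": [0,0,0],"dp": [0,0,0.0015],"gripper": 20},
  {"angular": [0,0,0],"dp": [0,0,0.0018],"gripper": 20},
  {"angular": [0,0,0],"dp": [0,0,0.002],"gripper": 20},
  {"angular": [0,0,0],"dp": [0,0,0.002],"gripper": 20},
  {"angular": [0,0,0],"dp": [0,0,0.002],"gripper": 20},
  {"angular": [0,0,0],"dp": [0,0,0.002],"gripper": 20},
])

```text
clock: 38.2
tcp_pos: [0.4558, 0.2973, 0.0537]
orientation: [3.141, 0.001, -3.141]
contact_force: [-0.7, -1.3, 8.7]
gripper_width: 0.314
finger_force: 39.9
```

The force rise (about 4 N/mm over the pad's steady 7 N) shows the pot is on the socket floor. I push another 1 mm to confirm, ease off, and release.

Scaled: 1.3 mm / 1000 = 0.0013, 1 mm / 1000 = 0.001.

Emit:
arm_command([
  {"angular": [0,0,0],"dp": [0,0,0.0005],"gripper": 20},
  {"angular": [0,0,0],"dp": [0,0,0.001],"gripper": 20},
  {"angular": [0,0,0],"dp": [0,0,0.0013],"gripper": 20},
  {"angular": [0,0,0],"dp": [0,0,0.0013],"gripper": 20},
  {"angular": [0,0,0],"dp": [0,0,0.0013],"gripper": 20},
  {"angular": [0,0,0],"dp": [0,0,0.0013],"gripper": 20},
  {"angular": [0,0,0],"dp": [0,0,0.0013],"gripper": 20},
  {"angular": [0,0,0],"dp": [0,0,0.0013],"gripper": 20},
  {"angular": [0,0,0],"dp": [0,0,0.0013],"gripper": 20},
  {"angular": [0,0,0],"dp": [0,0,0.0013],"gripper": 20},
])

```text
clock: 39.2
tcp_pos: [0.4559, 0.2973, 0.0528]
orientation: [3.141, 0.001, -3.141]
contact_force: [-1.5, -2.2, 13.1]
gripper_width: 0.312
finger_force: 39.9
```

Scaled: -3 mm / 1000 = -0.003, -2.5 mm / 1000 = -0.0025.

Emit:
arm_command([
  {"angular": [0,0,0],"dp": [0,0,-0.001],"gripper": 20},
  {"angular": [0,0,0],"dp": [0,0,-0.0025],"gripper": 20},
  {"angular": [0,0,0],"dp": [0,0,-0.003],"gripper": 20},
  {"angular": [0,0,0],"dp": [0,0,-0.003],"gripper": 25},
  {"angular": [0,0,0],"dp": [0,0,-0.003],"gripper": 29},
  {"angular": [0,0,0],"dp": [0,0,-0.003],"gripper": 34},
  {"angular": [0,0,0],"dp": [0,0,-0.003],"gripper": 42},
  {"angular": [0,0,0],"dp": [0,0,-0.003],"gripper": 54},
  {"angular": [0,0,0],"dp": [0,0,-0.003],"gripper": 56},
  {"angular": [0,0,0],"dp": [0,0,-0.003],"gripper": 56},
])

```text
clock: 40.2
tcp_pos: [0.4556, 0.2973, 0.0548]
orientation: [-3.142, -0.0, -3.141]
contact_force: [0.4, -0.7, 0.1]
gripper_width: 0.638
finger_force: 0.0
```

Scaled: -150 mm / 1000 = -0.15, -130 mm / 1000 = -0.13.

Emit:
arm_command([
  {"angular": [0,0,0],"dp": [0,0,-0.01],"gripper": 56},
  {"angular": [0,0,0],"dp": [0,0,-0.025],"gripper": 56},
  {"angular": [0,0,0],"dp": [0,0,-0.045],"gripper": 56},
  {"angular": [0,0,0],"dp": [0,0,-0.07],"gripper": 56},
  {"angular": [0,0,0],"dp": [0,0,-0.1],"gripper": 56},
  {"angular": [0,0,0],"dp": [0,0,-0.13],"gripper": 56},
  {"angular": [0,0,0],"dp": [0.03,0,-0.15],"gripper": 56},
  {"angular": [0,0,0],"dp": [0.06,0,-0.15],"gripper": 56},
  {"angular": [0,0,0],"dp": [0.06,0,-0.15],"gripper": 56},
  {"angular": [0,0,0],"dp": [0.06,0,-0.15],"gripper": 56},
])

```text
clock: 41.2
tcp_pos: [0.3956, 0.2973, 0.2056]
orientation: [3.141, 0.001, -3.141]
contact_force: [-0.1, 1.5, 1.0]
gripper_width: 0.634
finger_force: 0.0
```

```bash
python3 - <<'E'
from h import *
s0=env.read_state();print(s0["tcp_pos"],s0["clock"],s0["contact_force"])
s=env.camera("scene");save(s,"s12.png");w=wristcam();t=env.camera("top")
for z in(.03,.034,.04):print(z,"scene cap top",proj(s,[.4557,.2973,z+.08]).round(1),"wrist",proj(w,[.4557,.2973,z+.08]).round(1),"mid",proj(s,[.4557,.2973,z+.051]).round(1))
for n,c in(("scene",s),("wrist",w)):
  for d in env.cut_out(n,"pot_a"):
    col=c["color"][d["pixels"]].mean(0);ys,xs=np.nonzero(d["pixels"])
    if col[1]<col[0]+15: print(n,round(d["score"],2),d["rect"],xs.mean().round(1),ys.mean().round(1))
g=cv2.cvtColor(s["color"],6)
for r in range(186,232,2): print(r,g[r,406:440])
E
```

```text
[0.39558914 0.29733499 0.20564341] 41.2 [-0.14934692  1.54918488  0.95367573]
0.03 scene cap top [423.1 201.4] wrist [280.6 263.2] mid [420.7 210.1]
0.034 scene cap top [423.4 200.2] wrist [280.6 265. ] mid [421. 209.]
0.04 scene cap top [423.9 198.4] wrist [280.6 267.9] mid [421.5 207.2]
scene 0.95 [254.1, 200.3, 20.9, 37.0] 264.1 217.4
scene 0.83 [412.5, 198.1, 15.0, 25.6] 419.6 209.9
scene 0.46 [108.5, 210.3, 27.9, 52.0] 120.8 236.8
scene 0.32 [138.0, 247.9, 43.7, 55.7] 161.3 275.5
wrist 0.79 [258.9, 222.3, 42.6, 52.8] 279.7 248.0
186 [18 14 16 29 14 23 36 37 38 28 33 37 33 33 32 27 32 26 29 36 26 30 34 33
 41 27 26 36 32 31 31 37 31 34]
188 [28 22 17 18 23 22 18 21 30 35 33 36 34 33 32 35 32 37 30 33 39 25 33 30
 36 28 38 30 34 32 37 38 34 33]
190 [30 32 32 15 20 20 17 22 20 28 36 34 35 38 30 29 36 33 24 33 34 32 29 33
 33 32 34 31 31 40 35 27 30 33]
192 [33 35 35 41 15 21 12 14 21 22 13 22 33 37 33 28 34 33 31 30 29 35 31 34
 32 29 28 30 34 32 34 41 28 37]
194 [11 21 20 19 19 12 18 23 22 19 20 21 20 11 18 19 17 24 35 35 33 34 33 32
 34 29 35 37 35 34 36 41 31 35]
196 [20 19 21 2
[... 1824 characters left out ...]
76 176 174 180 175 168 171 137 123 128 125 126 125 130 125 116
 137 160 171 176 171 177 171 172 176 176 174 165 182 229 246 243]
224 [ 60 175 180 175 171 173 172 173 178 172 181 176 177 173 171 169 180 175
 174 173 171 177 170 176 179 175 175 172 178 176 172 161 228 247]
226 [ 51  66 127 177 176 176 175 173 173 175 174 168 172 176 174 178 173 172
 175 176 176 174 176 177 181 172 179 185 185 186 167 147 127 181]
228 [ 60  53  56 132 181 176 178 179 176 180 178 185 181 182 186 173 163 147
 149 130 132 115 111  99  90  87  90  80  72  75  73  68  54 222]
230 [ 53  56  58  46 126 129 118 114 104  95  91  96  75  78  77  79  75  79
  77  81  84  81  84  84  85  83  83  87  84  82  77  70 105 252]
```

```bash
python3 -c "
from rig import env
print(env.close_job())"
```

```text
the job is handed in; nothing more can be done
None
```

I handed the job in. The heavier pot (the one that sank on pan_l) is pressed to the socket floor with its underside at about 30 mm, and the lighter pot is standing on pan_r. Both are released, and the highest force I saw on the stage was about 16 N. The hand-in returned no verdict, so the result rests on my camera and force readings.

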